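# Square a carton into the labelling jig and lock the stop

## Robot

A 6-joint arm with a two-finger parallel gripper is mounted at the origin on a cart in front of the work surface, level with it; the furniture and walls round the work are solid. World frame = base frame: x ahead of the robot, y to its left, z up, the work surface at z = 0. Lengths are in m, angles in rad, forces in N, time in s.
With the tool pointing down it reaches from about 0.3 to 0.775 m from the base axis. Payload 14.6 kg.
Tool frame: the origin (TCP) lies where the fingers leave the gripper's body, on its centre line; the fingertips stand 97 mm ahead of it and the grasp point (between the pads) lies 78 mm ahead of it (tip_reach is the distance from the TCP to the fingertips, in m); x points along the fingers, z is the direction in which the jaws open and shut, and the axes are right-handed (so a half turn about x gives the same grasp; the last joint's range is limited). The gripper opens to 94 mm and grips with 3 to 60 N. Pads are 16 mm wide; open, the fingers measure 119 mm over their backs; the gripper's body (75 mm by 177 mm) begins 78 mm behind the grasp point.
Start: joints at [1.035, 0.3, 1.521, -0, 1.321, -0.067], TCP at [0.248, 0.491, 0.303] pointing down, gripper open.
Joint ranges: [-3.03, 3.03], [-0.79, 2.21], [0.23, 2.52], [-1.04, 4.18], [0, 3.07], [-2.55, 2.55]. Speed limits (rad/s): [2.22, 2.22, 2.57, 3.14, 3.14, 3.14].

## Interface

Orientations are given as a rotation vector (axis times angle).
In Python, from station import * gives the robot as it stands. The module is installed in compiled form; this text tells all that it offers.
- The arm moves only by the shell command python3 -m pendant 'ROWS'. ROWS is JSON, one flat list of numbers, 7 for each row, row after row: the shift along the world's x, y, z in units of 50 mm (1.0 is 50 mm), then the turn, a rotation vector about the world's x, y, z in units of 8 degrees (1.0 is 8 degrees), then the opening in per cent of the stroke, from 0 (shut) to 100 (fully open). In form: [tx, ty, tz, rx, ry, rz, fingers, tx, ty, tz, rx, ry, rz, fingers, ...]. A call has exactly 8 rows; each row shifts and turns the pose as measured when the row begins; what a row does not reach is not made up. A row lasts 1/10 s, in which the tool goes at most 50 mm and 8.59 degrees, less where a joint would pass 70% of its speed; a pose out of reach is approached as far as the arm can. A call is refused whole if a number of a shift passes 1 or a number of a turn 1, either way. A call with a gripper value outside its range is refused whole. The fingers move at their own pace and stop on an object; the grip force is fixed at half the most. Time passes only in rows, so rows that do not move let the fingers close, or fill a call up. It gives the time, the measured TCP pose, the force and the opening at its end, in the units of the state.
- get_state(): the state, without advancing time (a new reading comes with each control period).
- get_image(name): name is "scene" or "top"; returns (picture, depth): 384x512x3 uint8, red, green, blue; 384x512 float32, m along the optical axis (not along the pixel's ray), 0 where there is no reading.
- camera_params(name): a dict with "mtx" (3x3 intrinsics, pixels), "origin" and "orientation" of the camera in the world. Camera axes: x right, y down, z forward; pixel columns grow to the right and rows downward; lengths in m; the calibration is good to about 2 mm. A picture is of the moment at which its call begins. camera_params takes no time and is no camera call.
- close_job(): hands the job in, once; it reports no verdict.
The state is a dict: "t": time; "qpos": joint angles; "dq": joint speeds; "tau": joint torques, N m; "tcp_pos": TCP position; "tool_rot": TCP orientation; "ft_force": force on the tool from outside, world axes, zero at the start; "moment": the same for the moment, N m; "gripper_width": finger opening in m.
Only numpy, scipy, OpenCV 4.12 (cv2) and the standard library are available. Lean on these libraries where they do the work, as an engineer would, in place of code of your own. Each camera call takes 0.05 s, during which the arm holds its last target.

## Task

Set the slide carton up in the labelling jig: first take the loupe off the jig's board and leave it lying upright on the bare desk, then push the carton along the board, without lifting it, until it sits square and flush against both fences of the corner. Then hold the stop's lock tab pressed down while you slide the stop along its rail until it touches the carton, let the tab spring back up, and leave the other things on the desk alone.

Things in the scene. Friction and masses are not known exactly. Their poses are not given: they have to be found in the camera images.
- jig: Fixed jig: plywood board 220 (x) x 285 (y) x 10 mm thick. Origin: centre of the underside, on the desk; +x to the far edge, +y to the left edge, z up (may stand turned a little). Fences 14 mm thick, 18 mm above the board, along the far edge (inner face x = +96 mm) and left edge (inner face y = +128.5 mm); near and right edges open. The stop's rail, flush in the board, runs along y at x = +54 mm.
- corner (a point): Inner corner of the two fences at the height of the board's top, (96, 128.5, 10) mm in the jig's frame, axes as the jig's.
- carton_mid (a point): Centre of the plain pale slide carton, a closed box 84 (x) x 106 (y) x 24 mm high, 0.1 to 0.2 kg, axes those of the box; loose, lying askew on the board (up to 12 degrees), away from the fences. Seated in the corner, its 106 mm side lies along the far fence and its centre is 42 mm from the far fence and 53 mm from the left one.
- loupe_mid (a point): Centre (half-way up) of the small grey loupe, 26 (x) x 54 (y) x 15 mm high, on the board between carton and far fence; axes those of the loupe. Its round solid end, 26 mm across, is centred 14 mm to +y: best gripped there, across x. Its centre is 17.5 mm above the desk on the board, 7.5 mm on the desk. Free desk for it: in front of the board's near edge, 80 mm deep at its middle.
- stop_face (a point): Centre of the stop's contact face (its +y side, which touches the carton), 10 mm above the board; axes as the jig's. The stop is an aluminium block 44 (x) x 42 (y) x 19 mm high reaching from this face to -y; it rides on the rail (jig x = +54 mm), held by a brake unless its lock tab is pressed.
- tab_top (a point): Middle of the top of the lock tab, a black plate 30 (x) x 38 (y) mm on the stop, 26 mm above the board when up, 22 mm to -y from the stop's face; axes as the jig's. Along its +y end stands a ridge 5 mm thick, 10 mm high, whose near side is 14 mm to +y of this point: a fingertip holding the plate down can push the ridge towards +y.
- stop (a joint): Position of the stop along the rail in m, growing towards the left fence (+y of the jig): 0 at the rail's right end, 0.1225 touching a carton that is seated in the corner, 0.13 at the end. With the tab pressed it slides with about 1 N; with the tab up it holds fast and must not be forced.
- lock_tab (a joint): How far the lock tab is pressed down in m: 0 = up (brake on), 0.005 = fully down; the brake is free from 0.0015. Sprung: 4.5 N to start, 6.5 N fully down.
- objective_can: Bystander: upright objective can, 39 mm across, 66 mm high, origin at the centre of its foot.
- petri_dish: Bystander: shallow round petri dish with a brown filling, 62 mm across, 13 mm high, origin at the centre of its underside.

How it is judged:
By the outcome, as a careful person would: the job done as asked, in the order asked, and still so for the second after the job is handed in, with the robot touching nothing.
It also fails if it takes over 64 s, if anything falls off the work surface, if the arm or the gripper's body presses on something with over 40 N, if the wrist force passes 120 N, or if a joint passes its speed limit or range.

## Working session

There is one attempt and no reset: what is moved stays moved. The work goes in short steps, Python scripts to look and compute and a shell command to move; the robot and the scene stay as the last step left them, time stands still between calls to the robot, and variables do not carry over. Pictures are saved under pics/ and viewed, and the job is handed in when it is done.

```bash
mkdir -p pics; cat > h.py <<'E'
from station import *
import numpy as np, cv2
from scipy.spatial.transform import Rotation as R
def cam(n):
    p=camera_params(n); K=np.array(p["mtx"]); o=np.array(p["origin"]); q=np.array(p["orientation"])
    M=q if q.shape==(3,3) else (R.from_rotvec(q).as_matrix() if q.size==3 else R.from_quat(q).as_matrix())
    return K,o,M
def ray(n,u,v,z):
    K,o,M=cam(n); d=M@np.linalg.solve(K,[u,v,1.]); return o+d*(z-o[2])/d[2]
def proj(n,P):
    K,o,M=cam(n); c=M.T@(np.array(P)-o); c=K@c; return c[:2]/c[2]
def grab(n,tag):
    im,d=get_image(n); np.savez(f'pics/{tag}.npz',im=im,d=d); return im,d
def crop(im,tag,u0,u1,v0,v1,s):
    c=cv2.resize(im[v0:v1,u0:u1],None,fx=s,fy=s,interpolation=cv2.INTER_CUBIC)
    cv2.imwrite(f'pics/{tag}.png',c[...,::-1])
E
python3 - <<'E'
from h import *
s=get_state(); print({k:np.round(v,3) for k,v in s.items()})
for n in("top","scene"):
    print(camera_params(n)); im,d=grab(n,n+'0'); crop(im,n+'0',0,512,0,384,1.5)
E
```

```text
{'t': np.float64(0.0), 'qpos': array([ 1.035,  0.301,  1.522,  0.   ,  1.321, -0.067]), 'dq': array([-0.001,  0.   ,  0.   ,  0.   , -0.002, -0.002]), 'tau': array([-1.0000e-03, -5.3181e+01, -3.5275e+01,  7.1000e-02,  2.4000e-02,
       -0.0000e+00]), 'tcp_pos': array([0.248, 0.491, 0.302]), 'tool_rot': array([-0.858,  1.396,  0.857]), 'ft_force': array([-0.555,  0.388, -1.044]), 'moment': array([ 0.026,  0.014, -0.037]), 'gripper_width': np.float64(0.094)}
{'mtx': array([[361.30815019,   0.        , 259.71599363],
       [  0.        , 361.30815019, 193.22551484],
       [  0.        ,   0.        ,   1.        ]]), 'origin': array([ 0.40305267, -0.32025274,  0.91133562]), 'orientation': array([-2.14871639,  2.10716033, -0.16414878])}
{'mtx': array([[395.16682191,   0.        , 243.81226948],
       [  0.        , 395.16682191, 187.94400135],
       [  0.        ,   0.        ,   1.        ]]), 'origin': array([0.08687771, 0.18649712, 0.5626527 ]), 'orientation': array([-0.92111049,  2.40499088, -1.17243993])}
```

View pics/top0.png

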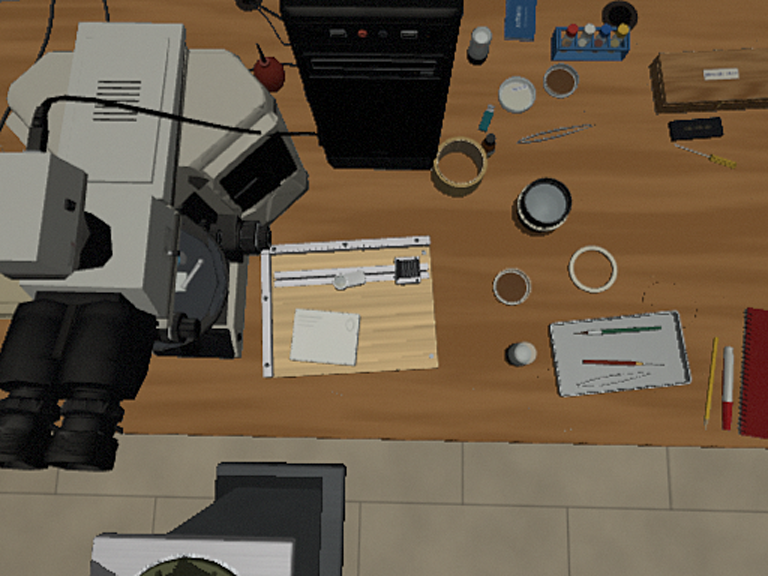

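View pics/scene0.png

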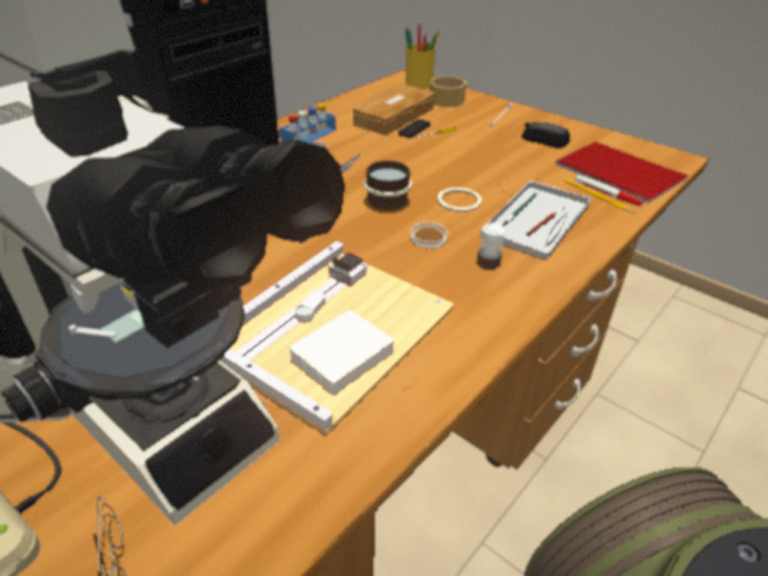

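```bash
python3 - <<'E'
from h import *
z=np.load('pics/top0.npz'); im,d=z['im'],z['d']
crop(im,'jig',165,305,150,260,5.6)
K,o,M=cam('top')
v,u=np.mgrid[:384,:512]
P=(np.stack([(u-K[0,2])/K[0,0],(v-K[1,2])/K[1,1],np.ones_like(u)],-1)*d[...,None])@M.T+o
np.save('pics/P.npy',P)
print(M)
# height grid
Q=P[d>0]
zz=np.load('pics/scene0.npz');K2,o2,M2=cam('scene');d2=zz['d']
P2=(np.stack([(u-K2[0,2])/K2[0,0],(v-K2[1,2])/K2[1,1],np.ones_like(u)],-1)*d2[...,None])@M2.T+o2
np.save('pics/P2.npy',P2)
A=np.vstack([Q,P2[d2>0]])
print('cols y from .6 to -.5; rows x')
ys=np.arange(.6,-.5,-.05); print('      ',' '.join('%4d'%(y*100) for y in ys))
for x in np.arange(.8,-.15,-.05):
    r=[]
    for y in ys:
        m=(abs(A[:,0]-x)<.025)&(abs(A[:,1]-y)<.025)
        r.append('%4d'%(A[m,2].max()*1000) if m.any() else '   .')
    print('%5.2f '%x,' '.join(r))
E
```

```text
[[ 0.02050172 -0.98585911  0.16631745]
 [-0.99972206 -0.01827798  0.01489025]
 [-0.01163974 -0.1665765  -0.98595983]]
cols y from .6 to -.5; rows x
         60   54   49   44   39   34   29   24   19   14    9    4    0   -5  -10  -15  -20  -25  -30  -35  -40  -45
 0.80     .    .    .    .    4    2    .    .    .  303  303  333  333  332  303  301  418  418  418  419  418   60
 0.75     .    .    .    .    .    .    .    .    .  303  303  336  338  335  303  303  412  413  413  413  407   52
 0.70     .    .    .    .    .    .    .    .  280  302  303  337  339  398  368  310  233    5    4    5   47   46
 0.65     .    .    .    .    .    .    .    .    .  106  302  340  461  424  302   30   31   32   32   32    5    5
 0.60     .    .    .    .    .    .    .    .   36  106  303  363  481  448  116   32   32   32   49   41   12    4
 0.55     .    .    .    .    .   51   52    .   49   27  303  471  482  458  183   14   28   29   47   40   13    5
 0.50     .    .    .    .    .   46   51   49   49   39  304  476  482  456  184   39   39   39   15   14   14    5
 0.45     .    .
[... 687 characters left out ...]
0.15     .    . -741 -741 -738 -736 -738 -738 -651    3    5    5  256    4    5    4 -648 -740 -741 -741 -738 -739
 0.10  -741 -741 -738 -739 -739 -738 -741 -738 -649    5    4   23  290  290  283    5 -646 -740 -737 -738 -739 -737
 0.05  -737 -740 -741 -741 -741 -741 -739 -735 -663 -646    .    .  308  307  283 -641 -648 -741 -739 -738 -738 -740
-0.00  -739 -740 -739 -739 -741 -738 -741 -742    .    .    .    .    .    . -266 -640 -646 -739 -736 -738 -737 -739
-0.05  -740 -740 -741 -739 -739 -742 -744    .    .    .    .    .    .    . -394 -640 -643 -737 -738 -739 -738 -741
-0.10  -739 -741    .    .    .    .    .    .    .    .    .    .    .    . -540 -640 -644 -739 -740 -740 -737 -739
```

View pics/jig.png

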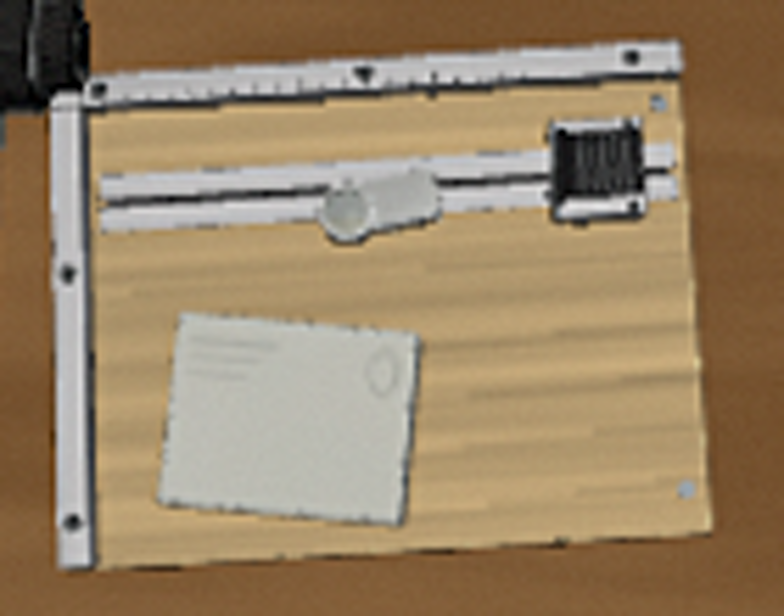

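```bash
python3 - <<'E'
from h import *
z=np.load('pics/top0.npz'); im=z['im']
crop(im,'c1',172,242,155,205,11); crop(im,'c2',232,302,150,200,11)
crop(im,'c3',172,242,203,258,11)
P=np.load('pics/P.npy');P2=np.load('pics/P2.npy')
A=np.vstack([P.reshape(-1,3),P2.reshape(-1,3)])
m=(A[:,2]>.03)&(A[:,0]>.2)&(A[:,1]>-.2)
for lo in np.arange(.03,.5,.05):
    k=m&(A[:,2]>lo)&(A[:,2]<lo+.05)&(A[:,0]<.7); B=A[k]; 
    if len(B): print(round(lo,2),B.min(0).round(3),B.max(0).round(3))
print(R.from_rotvec(get_state()['tool_rot']).as_matrix().round(3))
E
```

```text
0.03 [ 0.406 -0.2    0.03 ] [0.699 0.333 0.08 ]
0.08 [ 0.485 -0.137  0.08 ] [0.7   0.133 0.13 ]
0.13 [ 0.439 -0.135  0.13 ] [0.7  0.11 0.18]
0.18 [ 0.439 -0.134  0.18 ] [0.7   0.102 0.23 ]
0.23 [ 0.444 -0.147  0.23 ] [0.7   0.076 0.28 ]
0.28 [ 0.415 -0.147  0.28 ] [0.7  0.16 0.33]
0.33 [ 0.311 -0.108  0.33 ] [0.7  0.08 0.38]
0.38 [ 0.315 -0.067  0.38 ] [0.68  0.072 0.43 ]
0.43 [ 0.487 -0.035  0.43 ] [0.666 0.045 0.48 ]
0.48 [ 0.495 -0.024  0.48 ] [0.588 0.018 0.482]
[[-0.001 -0.892  0.452]
 [-0.001  0.452  0.892]
 [-1.     0.    -0.001]]
```

View pics/c1.png

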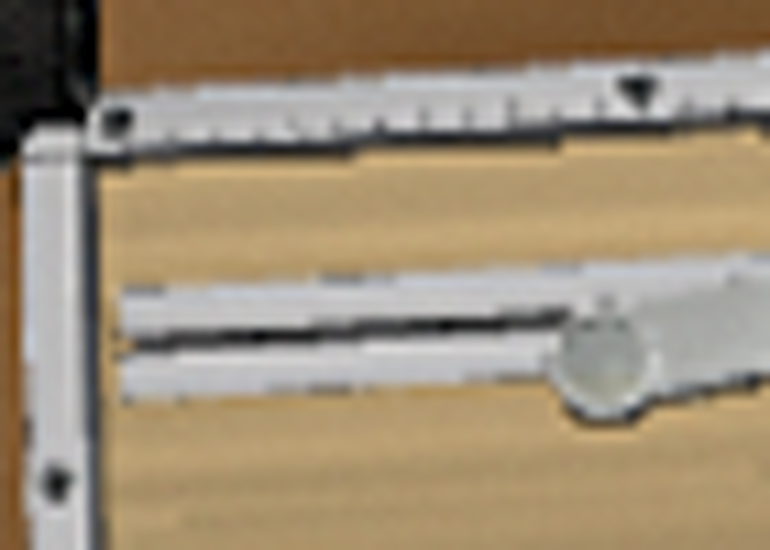

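View pics/c2.png

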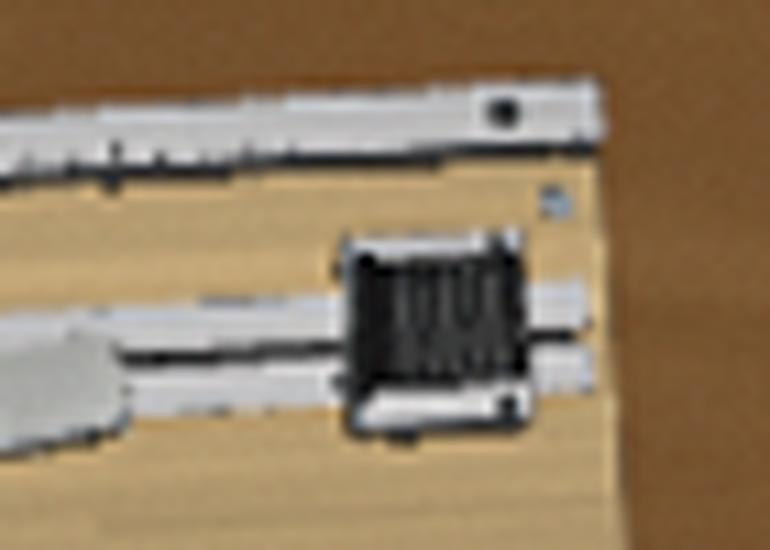

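View pics/c3.png

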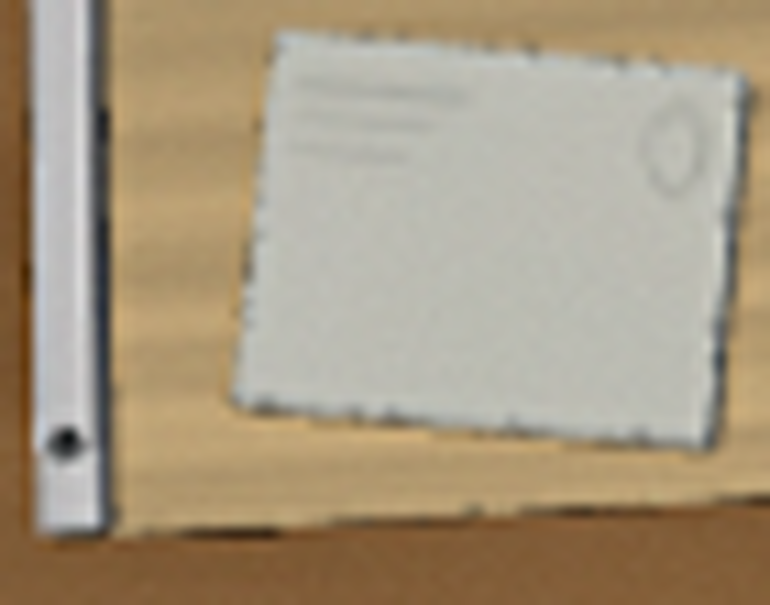

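```bash
cat >> h.py <<'E'
from scipy.optimize import least_squares
def fit(name,obj,px,z0,g):
    obj=np.array(obj)/1000.
    def f(p):
        c,s=np.cos(p[2]),np.sin(p[2]); r=[]
        for o,q in zip(obj,px):
            r+=list(proj(name,[p[0]+c*o[0]-s*o[1],p[1]+s*o[0]+c*o[1],z0+o[2]])-q)
        return r
    s=least_squares(f,g,loss='soft_l1'); return s.x,np.array(s.fun).reshape(-1,2)
def tojig(J,P):
    c,s=np.cos(J[2]),np.sin(J[2]); d=np.array(P)[:2]-J[:2]; return np.array([c*d[0]+s*d[1],-s*d[0]+c*d[1]])
def fromjig(J,P):
    c,s=np.cos(J[2]),np.sin(J[2]); return np.array([J[0]+c*P[0]-s*P[1],J[1]+s*P[0]+c*P[1]])
E
python3 - <<'E'
from h import *
def c(q,o,s=11): return np.array([o[0]+(q[0]+.5)/s-.5,o[1]+(q[1]+.5)/s-.5])
o1,o2,o3=(172,155),(232,150),(172,203)
px=[c((600,80),o2),c((600,143),o2),c((100,530),o3),c((38,530),o3),c((85,152),o1),c((711,530),(165,150),5.6)]
J,r=fit('top',[(110,-142.5,28),(96,-142.5,28),(-110,128.5,28),(-110,142.5,28),(96,128.5,28),(-110,-142.5,10)],px,0,[.45,-.26,0])
print('jig',J.round(4),np.degrees(J[2]),'\n',r.round(2))
Cx,r=fit('top',[(42,53,34),(42,-53,34),(-42,-53,34),(-42,53,34)],[c((278,32),o3),c((745,72),o3),c((712,445),o3),c((237,405),o3)],0,[.4,-.25,0])
print('carton',Cx.round(4),np.degrees(Cx[2]),r.round(2).tolist(),'injig',tojig(J,Cx).round(4),np.degrees(Cx[2]-J[2]))
a=ray('top',*c((605,352),o1),.025); b=ray('top',*c((122,377),o2),.025)
dd=a-b; print('loupe head',a,'tail',b,np.linalg.norm(dd),'yaw',np.degrees(np.arctan2(-dd[0],dd[1])),'jig',tojig(J,a),tojig(J,b))
for q in[(345,240),(352,430),(525,240),(530,420)]:
    p=ray('top',*c(q,o2),.029); print('stop',tojig(J,p).round(4))
print('corner',fromjig(J,(.096,.1285)))
# bystanders
for q,z in[((512,287),.013),((520,353),.066)]:
    print(ray('top',q[0]/1.5,q[1]/1.5,z).round(3))
np.save('pics/J.npy',J)
P=np.load('pics/P.npy')
for q in[(200,205),(220,240),(270,230),(216,220),(209,186)]: print(P[q[1],q[0]].round(4))
E
```

```text
jig [ 0.5265 -0.2379  0.0756] 4.333718026365685 
 [[ 0.08 -0.25]
 [ 0.46 -0.59]
 [-0.14  0.1 ]
 [-0.27  0.42]
 [-0.29 -0.32]
 [ 0.18  0.52]]
carton [ 0.473  -0.2031 -0.0626] -3.584364536426025 [[-0.17, -0.21], [0.36, -0.35], [0.14, 0.27], [-0.33, 0.25]] injig [-0.0507  0.0387] -7.91808256279171
loupe head [ 0.56795209 -0.22364939  0.025     ] tail [ 0.57562418 -0.26367542  0.025     ] 0.040754678079884595 yaw 10.850697737437384 jig [0.04238747 0.0110748 ] [ 0.04701303 -0.02941653]
stop [ 0.075  -0.0818]
stop [ 0.0311 -0.0809]
stop [ 0.0726 -0.1226]
stop [ 0.0311 -0.1211]
corner [ 0.61253803 -0.10250867]
[ 0.563 -0.512  0.013]
[ 0.45  -0.511  0.066]
[ 0.5225 -0.1564  0.0081]
[ 0.4347 -0.2138  0.0364]
[ 0.4628 -0.3341  0.0104]
[ 0.483  -0.2018  0.0333]
[ 0.5711 -0.1775  0.0112]
```

```bash
python3 -m pendant '[0,0,0.9,0,0,0,45, 0,0,1,0,0,0,45, 0,0,1,0,0,0,45, 0,0,1,0,0,0,45, 0,0,1,0,0,0,45, 0,-0.3,1,0,0,0,45, 0,-0.6,0.7,0,0,0,45, 0,-1,0,0,0,-1,45]'; python3 - <<'E'
from h import *
s=get_state(); print({k:np.round(v,3) for k,v in s.items()})
P=np.vstack([np.load('pics/P.npy').reshape(-1,3),np.load('pics/P2.npy').reshape(-1,3)])
for lo in np.arange(.03,.45,.04):
    k=(P[:,2]>lo)&(P[:,2]<lo+.04)&(P[:,0]>.2)
    print(round(lo,2),[ (round(x,2), *( [P[k&(abs(P[:,0]-x)<.015)&(P[:,1]>-.3)][:,1].min().round(3)] if (k&(abs(P[:,0]-x)<.015)&(P[:,1]>-.3)).any() else [])) for x in np.arange(.36,.64,.03)])
E
```

```text
t: 0.9
tcp_pos: [0.2466, 0.3946, 0.6313]
tool_rot: [-0.758, 1.45, 0.749]
ft_force: [1.2, -0.3, 0.2]
gripper_width: 0.0421
{'t': np.float64(0.9), 'qpos': array([ 9.330e-01,  1.110e-01,  1.000e+00,  1.000e-03,  2.045e+00,
       -3.100e-02]), 'dq': array([-0.622, -1.145,  1.425,  0.013, -0.219,  0.899]), 'tau': array([  8.996, -28.241, -45.877,   0.242,   1.828,  -3.521]), 'tcp_pos': array([0.247, 0.395, 0.631]), 'tool_rot': array([-0.758,  1.45 ,  0.749]), 'ft_force': array([ 1.216, -0.256,  0.249]), 'moment': array([-0.019, -0.032, -0.015]), 'gripper_width': np.float64(0.042)}
0.03 [(np.float64(0.36),), (np.float64(0.39),), (np.float64(0.42), np.float64(-0.252)), (np.float64(0.45), np.float64(-0.254)), (np.float64(0.48), np.float64(-0.256)), (np.float64(0.51), np.float64(-0.258)), (np.float64(0.54), np.float64(-0.107)), (np.float64(0.57), np.float64(-0.255)), (np.float64(0.6), np.float64(-0.121)), (np.float64(0.63), np.float64(-0.299))]
0.07 [(np.float64(0.36),), (np.float64(0.39),), (np.float64(0.42),), (np.float64(0.45),), (np.float64(0.48), np.float64(-0.055)), (np.float64(0.51), 
[... 2543 characters left out ...]
.057)), (np.float64(0.63),)]
0.39 [(np.float64(0.36), np.float64(-0.05)), (np.float64(0.39), np.float64(-0.051)), (np.float64(0.42), np.float64(-0.052)), (np.float64(0.45), np.float64(-0.037)), (np.float64(0.48),), (np.float64(0.51), np.float64(-0.02)), (np.float64(0.54), np.float64(-0.023)), (np.float64(0.57), np.float64(-0.017)), (np.float64(0.6),), (np.float64(0.63),)]
0.43 [(np.float64(0.36),), (np.float64(0.39),), (np.float64(0.42),), (np.float64(0.45),), (np.float64(0.48), np.float64(-0.026)), (np.float64(0.51), np.float64(-0.035)), (np.float64(0.54), np.float64(-0.031)), (np.float64(0.57), np.float64(-0.03)), (np.float64(0.6), np.float64(-0.029)), (np.float64(0.63), np.float64(-0.0))]
```

```bash
python3 -m pendant '[0.2,-1,0,0,0,-0.8,45, 0.2,-1,0,0,0,-0.8,45, 0.2,-1,0,0,0,-0.8,45, 0.2,-1,0,0,0,-0.8,45, 0.2,-1,0,0,0,-0.8,45, 0.2,-1,0,0,0,-0.8,45, 0,-1,0,0,0,-0.7,45, 0,-1,0,0,0,0,45]';  python3 -m pendant '[0,-1,0,0,0,0,45, 0,-1,0,0,0,0,45, 0.2,-1,0,0,0,0,45, 0.4,-1,-0.2,0,0,0,45, 0.8,-0.8,-0.6,0,0,0,45, 1,0,-0.9,0,0,0,45, 1,0,-1,0,0,0,45, 1,0,-1,0,0,0,45]'
```

```text
t: 1.7
tcp_pos: [0.3009, 0.0022, 0.6304]
tool_rot: [-0.133, 1.58, 0.133]
ft_force: [2.0, -0.1, -0.6]
gripper_width: 0.0422
t: 2.5
tcp_pos: [0.4647, -0.2275, 0.4931]
tool_rot: [-0.126, 1.575, 0.117]
ft_force: [0.2, -0.1, -0.1]
gripper_width: 0.0421
```

```bash
cat >> h.py <<'E'
def todo(x,y,z,adeg):
    """units to target; adeg: jaw direction angle in world"""
    s=get_state(); Rm=R.from_rotvec(s['tool_rot']).as_matrix()
    best=None
    for a in (adeg,adeg+180):
        a=np.radians(a); zz=np.array([np.cos(a),np.sin(a),0]); xx=np.array([0,0,-1.]); D=np.stack([xx,np.cross(zz,xx),zz],1)
        rv=np.degrees(R.from_matrix(D@Rm.T).as_rotvec())/8
        if best is None or np.linalg.norm(rv)<np.linalg.norm(best): best=rv
    d=(np.array([x,y,z])-s['tcp_pos'])/.05
    print('t',round(float(s['t']),2),'pos',s['tcp_pos'].round(4),'shift',d.round(3),'turn',best.round(2),'F',s['ft_force'].round(1),'w',round(float(s['gripper_width']),4),'q',s['qpos'].round(2))
E
python3 -c "
from h import *
todo(.568,-.2236,.110,10.85)"
```

```text
t 2.5 pos [ 0.4647 -0.2275  0.4931] shift [ 2.067  0.078 -7.662] turn [ 0.05 -0.05  0.25] F [ 0.2 -0.1 -0.1] w 0.0421 q [-0.52  0.16  1.26 -0.01  1.72 -0.68]
```

```bash
python3 -m pendant '[0.5,0,-0.9,0,0,0.25,45, 0.5,0,-1,0,0,0,45, 0.5,0,-1,0,0,0,45, 0.4,0,-1,0,0,0,45, 0.1,0,-1,0,0,0,45, 0,0,-1,0,0,0,45, 0,0,-0.5,0,0,0,45, 0,0,0,0,0,0,45]'; python3 - <<'E'
from h import *
todo(.568,-.2236,.110,10.85)
for n in("scene",):
    im,d=grab(n,n+'1'); crop(im,n+'1',140,310,140,290,4)
E
```

```text
t: 3.3
tcp_pos: [0.556, -0.2247, 0.1799]
tool_rot: [-0.151, 1.584, 0.153]
ft_force: [-0.1, 0.0, 0.6]
gripper_width: 0.0424
t 3.3 pos [ 0.556  -0.2247  0.1799] shift [ 0.239  0.021 -1.398] turn [ 0.   -0.13 -0.03] F [-0.1  0.   0.6] w 0.0424 q [-0.44  0.54  1.49 -0.01  1.14 -0.63]
```

View pics/scene1.png

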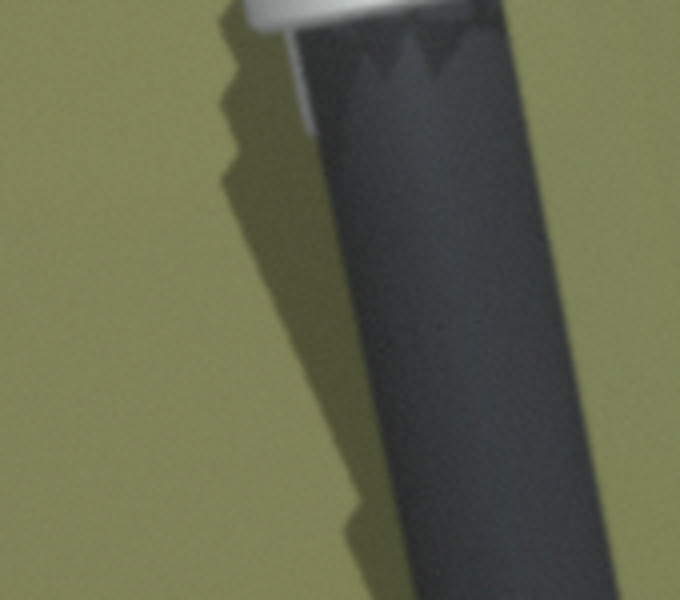

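The scene camera's view is filled by the arm's own green link, so it is no use here. I'll go on with the measurement I have.

```bash
python3 -m pendant '[0.24,0.02,-0.3,0,-0.13,0,45, 0,0,-0.4,0,0,0,45, 0,0,-0.4,0,0,0,45, 0,0,-0.2,0,0,0,45, 0,0,-0.08,0,0,0,45, 0,0,0,0,0,0,45, 0,0,0,0,0,0,45, 0,0,0,0,0,0,45]'; python3 - <<'E'
from h import *
todo(.568,-.2236,.110,10.85)
im,d=grab('top','top1'); crop(im,'top1',165,305,150,260,5.6)
E
```

```text
t: 4.15
tcp_pos: [0.5735, -0.2263, 0.1252]
tool_rot: [-0.16, 1.548, 0.143]
ft_force: [0.2, 0.2, 0.6]
gripper_width: 0.0423
t 4.15 pos [ 0.5735 -0.2263  0.1252] shift [-0.109  0.053 -0.304] turn [ 0.07  0.13 -0.03] F [0.2 0.2 0.6] w 0.0423 q [-0.44  0.63  1.48 -0.    1.01 -0.63]
```

View pics/top1.png

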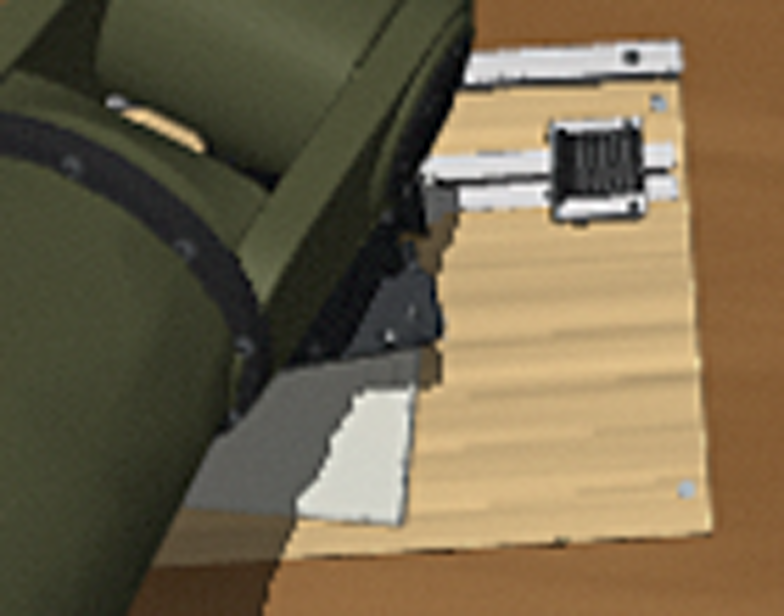

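The top view shows the wrist hiding the loupe. Stop (about 595,170 in the crop) and carton are undisturbed, so I'm descending the rest.

```bash
python3 -m pendant '[-0.1,0.05,0,0.07,0.13,0,45, 0,0,-0.15,0,0,0,45, 0,0,-0.15,0,0,0,45, 0,0,0,0,0,0,45, 0,0,-0.02,0,0,0,45, 0,0,-0.02,0,0,0,45, 0,0,0,0,0,0,45, 0,0,0,0,0,0,45]'; python3 - <<'E'
from h import *
todo(.568,-.2236,.110,10.85)
E
```

```text
t: 5.0
tcp_pos: [0.5681, -0.2236, 0.1076]
tool_rot: [-0.151, 1.566, 0.152]
ft_force: [0.2, -0.2, -0.5]
gripper_width: 0.0421
t 5.0 pos [ 0.5681 -0.2236  0.1076] shift [-0.003  0.     0.048] turn [-0.01 -0.   -0.03] F [ 0.2 -0.2 -0.5] w 0.0421 q [-0.44  0.65  1.5   0.    1.   -0.63]
```

```bash
python3 -m pendant '[0,0,0.04,0,0,0,45, 0,0,0,0,0,0,0, 0,0,0,0,0,0,0, 0,0,0,0,0,0,0, 0,0,0,0,0,0,0, 0,0,0,0,0,0,0, 0,0,0,0,0,0,0, 0,0,0.2,0,0,0,0]'; python3 - <<'E'
from h import *
J=np.load('pics/J.npy')
print(fromjig(J,(-.152,.0)))
t=fromjig(J,(-.152,.0)); todo(t[0],t[1],.16,4.3)
print([ray('top',u,v,0).round(3) for u,v in((150,289),(255,292))])
E
```

```text
t: 5.8
tcp_pos: [0.5677, -0.2234, 0.119]
tool_rot: [-0.15, 1.567, 0.153]
ft_force: [-0.3, -0.9, 0.9]
gripper_width: 0.0245
[ 0.37495728 -0.24938152]
t 5.8 pos [ 0.5677 -0.2234  0.119 ] shift [-3.855 -0.519  0.821] turn [-0.01 -0.01 -0.85] F [-0.3 -0.9  0.9] w 0.0245 q [-0.44  0.63  1.49  0.    1.02 -0.63]
[array([ 0.313, -0.042,  0.   ]), array([ 0.312, -0.3  ,  0.   ])]
```

```bash
python3 -m pendant '[0,0,0.5,0,0,0,0, 0,0,0.5,0,0,0,0, -0.5,-0.1,0.1,0,0,-0.4,0, -0.9,-0.1,0,0,0,-0.4,0, -0.9,-0.1,0,0,0,0,0, -0.9,-0.1,0,0,0,0,0, -0.5,-0.1,0,0,0,0,0, 0,0,0,0,0,0,0]'; python3 - <<'E'
from h import *
todo(.375,-.2494,.101,4.3)
im,d=grab('top','top2'); crop(im,'top2',140,305,150,270,4.8)
E
```

```text
t: 6.6
tcp_pos: [0.3769, -0.248, 0.1822]
tool_rot: [-0.063, 1.566, 0.06]
ft_force: [-0.4, 0.6, -0.6]
gripper_width: 0.0242
t 6.6 pos [ 0.3769 -0.248   0.1822] shift [-0.039 -0.028 -1.623] turn [ 0.01  0.03 -0.02] F [-0.4  0.6 -0.6] w 0.0242 q [-0.66  0.23  1.92  0.    0.99 -0.74]
```

View pics/top2.png

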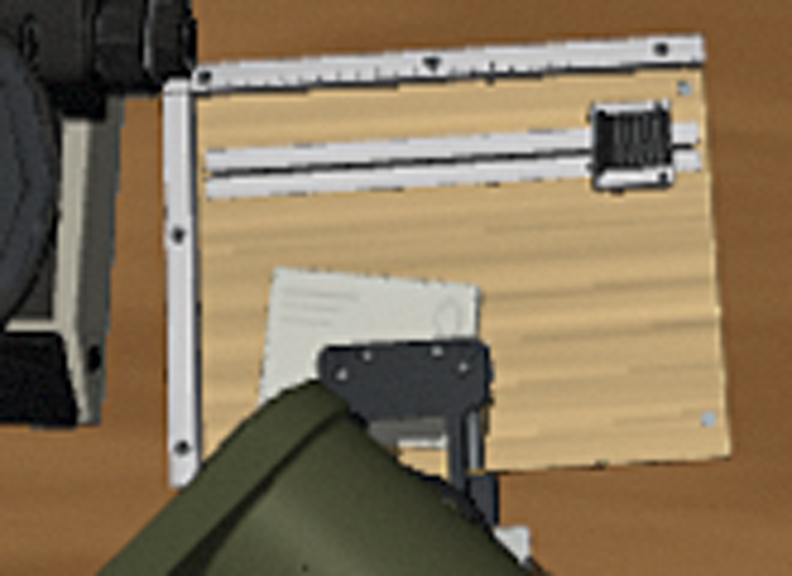

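The loupe is held (its grey tail shows at about 515,545), clear of the board. The carton hasn't moved. Lowering.

```bash
python3 -m pendant '[-0.04,-0.03,-0.3,0,0,0,0, 0,0,-0.4,0,0,0,0, 0,0,-0.4,0,0,0,0, 0,0,-0.3,0,0,0,0, 0,0,-0.12,0,0,0,0, 0,0,0,0,0,0,0, 0,0,0,0,0,0,0, 0,0,0,0,0,0,0]'; python3 -c "
from h import *
todo(.375,-.2494,.101,4.3)"
```

```text
t: 7.45
tcp_pos: [0.3829, -0.2502, 0.1081]
tool_rot: [-0.07, 1.558, 0.058]
ft_force: [-0.4, 1.2, 0.3]
gripper_width: 0.0245
t 7.45 pos [ 0.3829 -0.2502  0.1081] shift [-0.158  0.017 -0.142] turn [ 0.05  0.09 -0.04] F [-0.4  1.2  0.3] w 0.0245 q [-0.66  0.37  1.95  0.    0.81 -0.74]
```

```bash
python3 -m pendant '[-0.2,0,0,0.05,0.09,0,0, 0,0,-0.05,0,0,0,0, 0,0,-0.05,0,0,0,0, 0,0,-0.04,0,0,0,0, 0,0,-0.02,0,0,0,0, 0,0,-0.02,0,0,0,0, 0,0,0,0,0,0,0, 0,0,0,0,0,0,0]'; python3 -c "
from h import *
todo(.375,-.2494,.0996,4.3)"
```

```text
t: 8.25
tcp_pos: [0.3724, -0.2507, 0.0998]
tool_rot: [-0.064, 1.569, 0.063]
ft_force: [-0.7, -0.8, 0.7]
gripper_width: 0.0244
t 8.25 pos [ 0.3724 -0.2507  0.0998] shift [ 0.052  0.026 -0.003] turn [ 0.01  0.01 -0.04] F [-0.7 -0.8  0.7] w 0.0244 q [-0.67  0.38  1.97 -0.    0.79 -0.75]
```

```bash
python3 -m pendant '[0,0,-0.02,0,0,0,0, 0,0,-0.02,0,0,0,0, 0,0,0,0,0,0,0, 0,0,0,0,0,0,38, 0,0,0,0,0,0,38, 0,0,0,0,0,0,38, 0,0,0,0,0,0,38, 0,0,0,0,0,0,38]'; python3 -c "
from h import *
todo(.375,-.2494,.0996,4.3)"
```

```text
t: 9.05
tcp_pos: [0.3727, -0.2508, 0.0998]
tool_rot: [-0.065, 1.569, 0.063]
ft_force: [0.0, -0.0, -0.4]
gripper_width: 0.0358
t 9.05 pos [ 0.3727 -0.2508  0.0998] shift [ 0.046  0.027 -0.004] turn [ 0.01  0.01 -0.04] F [ 0.  -0.  -0.4] w 0.0358 q [-0.67  0.38  1.97 -0.    0.79 -0.75]
```

```bash
python3 -m pendant '[0,0,0.3,0,0,0,38, 0,0,0.6,0,0,0,38, 0,0,0.6,0,0,-0.9,38, 0,0,0.3,0,0,-1,38, 0,0.1,0,0,0,-1,53, 0,0.1,0,0,0,-1,53, 0,0.1,0,0,0,-1,53, 0,0.1,0,0,0,-1,53]'; python3 - <<'E'
from h import *
J=np.load('pics/J.npy')
t=fromjig(J,(-.128,.038)); print(t); todo(t[0],t[1],.114,94.33)
im,d=grab('top','top3'); crop(im,'top3',165,305,180,285,5.6)
E
```

```text
t: 9.85
tcp_pos: [0.3721, -0.2301, 0.1932]
tool_rot: [0.604, 1.483, -0.603]
ft_force: [-0.1, -0.1, 0.3]
gripper_width: 0.0499
[ 0.39601717 -0.2096766 ]
t 9.85 pos [ 0.3721 -0.2301  0.1932] shift [ 0.479  0.408 -1.584] turn [ 0.01  0.02 -5.18] F [-0.1 -0.1  0.3] w 0.0499 q [-0.64  0.18  1.94  0.    1.01  0.13]
```

View pics/top3.png

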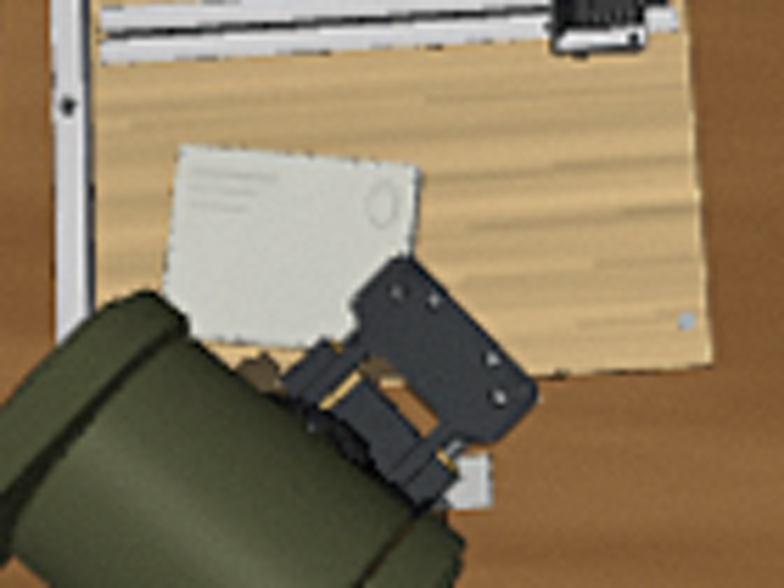

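The loupe tail shows on the desk at (470,480), flat. Next I turn the jaws along the jig's y and go to the pushing start.

```bash
python3 -m pendant '[0.1,0.1,0,0,0,-1,53, 0.1,0.1,0,0,0,-1,53, 0.1,0.1,0,0,0,-1,53, 0.1,0.1,0,0,0,-1,53, 0.06,0,-0.2,0,0,-1,53, 0,0,-0.4,0,0,-0.15,53, 0,0,-0.4,0,0,0,53, 0,0,-0.1,0,0,0,53]'; python3 - <<'E'
from h import *
todo(.396,-.2097,.114,94.33)
E
```

```text
t: 10.7
tcp_pos: [0.3963, -0.2094, 0.1372]
tool_rot: [1.157, 1.237, -1.156]
ft_force: [-0.4, -0.6, -1.1]
gripper_width: 0.0498
t 10.7 pos [ 0.3963 -0.2094  0.1372] shift [-0.006 -0.006 -0.463] turn [0.02 0.03 0.04] F [-0.4 -0.6 -1.1] w 0.0498 q [-0.57  0.3   1.96 -0.    0.88  0.93]
```

```bash
python3 -m pendant '[0,0,-0.25,0,0,0,53, 0,0,-0.18,0,0,0,53, 0,0,-0.03,0,0,0,53, 0,0,0,0,0,0,53, 0.15,0.011,0,0,0,0,53, 0.15,0.011,0,0,0,0,53, 0.15,0.011,0,0,0,0,53, 0.15,0.011,0,0,0,0,53]'; python3 - <<'E'
from h import *
J=np.load('pics/J.npy')
s=get_state();print(tojig(J,s['tcp_pos']))
t=fromjig(J,(.004,.038)); todo(t[0],t[1],.114,94.33)
im,d=grab('top','top4'); crop(im,'top4',165,305,180,285,5.6)
E
```

```text
t: 11.5
tcp_pos: [0.4294, -0.208, 0.1159]
tool_rot: [1.152, 1.238, -1.15]
ft_force: [-0.8, -1.2, 0.1]
gripper_width: 0.0499
[-0.09462028  0.03714838]
t 11.5 pos [ 0.4294 -0.208   0.1159] shift [ 1.965  0.166 -0.038] turn [ 0.03  0.04 -0.01] F [-0.8 -1.2  0.1] w 0.0499 q [-0.53  0.39  1.89 -0.    0.85  0.97]
```

View pics/top4.png

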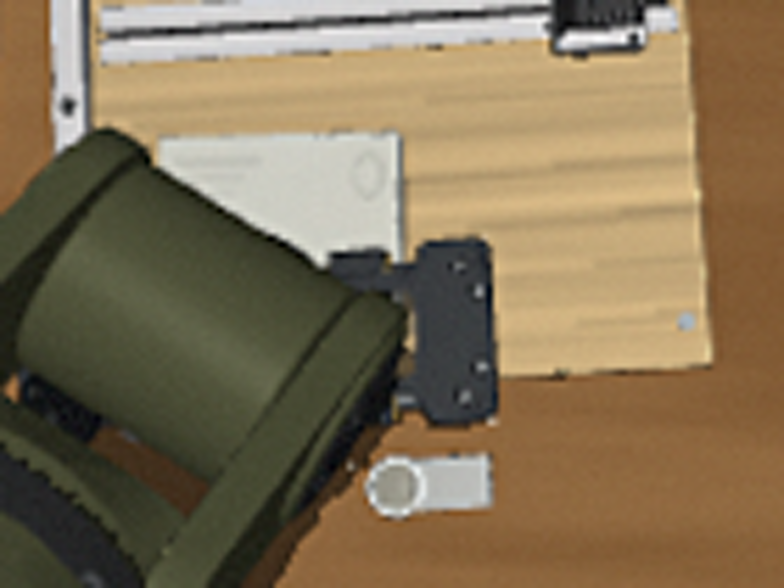

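The loupe lies upright on the bare desk (head at 395,487). The carton is already turning square ahead of the two fingers, so I keep pushing +x.

```bash
python3 -m pendant '[0.25,0.02,0,0,0,0,53, 0.25,0.02,0,0,0,0,53, 0.25,0.02,-0.02,0,0,0,53, 0.25,0.02,0,0,0,0,53, 0.25,0.02,0,0,0,0,53, 0.2,0.015,0,0,0,0,53, 0.1,0.008,0,0,0,0,53, 0,0,0,0,0,0,53]'; python3 - <<'E'
from h import *
J=np.load('pics/J.npy')
s=get_state();print(tojig(J,s['tcp_pos']))
t=fromjig(J,(.004,.038)); todo(t[0],t[1],.114,94.33)
im,d=grab('top','top5'); crop(im,'top5',165,305,150,255,5.6)
E
```

```text
t: 12.35
tcp_pos: [0.5122, -0.2006, 0.1145]
tool_rot: [1.15, 1.24, -1.149]
ft_force: [-0.3, 0.7, -0.0]
gripper_width: 0.0498
[-0.01143128  0.03822086]
t 12.35 pos [ 0.5122 -0.2006  0.1145] shift [ 0.308  0.019 -0.01 ] turn [ 0.03  0.03 -0.03] F [-0.3  0.7 -0. ] w 0.0498 q [-0.44  0.53  1.68 -0.    0.93  1.05]
```

View pics/top5.png

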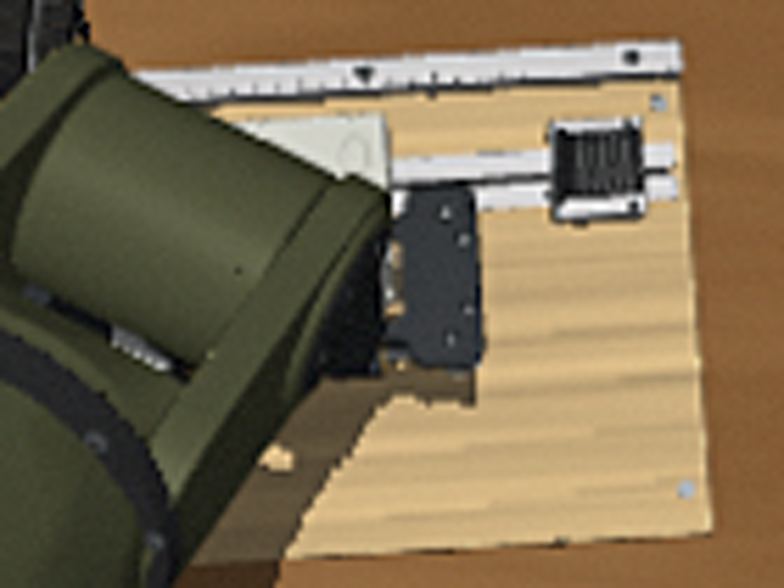

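Far edge of the carton (about y=120 in the crop) is close to the fence and parallel to it. I finish the +x push in small steps.

```bash
python3 -m pendant '[0.08,0.006,0,0,0,0,53, 0.08,0.006,0,0,0,0,53, 0.06,0.004,0,0,0,0,53, 0.04,0.003,0,0,0,0,53, 0.04,0.003,0,0,0,0,53, 0.02,0.002,0,0,0,0,53, 0,0,0,0,0,0,53, 0,0,0,0,0,0,53]'; python3 - <<'E'
from h import *
J=np.load('pics/J.npy')
s=get_state();print(tojig(J,s['tcp_pos']))
t=fromjig(J,(.004,.038)); todo(t[0],t[1],.114,94.33)
E
```

```text
t: 13.2
tcp_pos: [0.5261, -0.2, 0.1146]
tool_rot: [1.148, 1.246, -1.155]
ft_force: [-0.8, -0.2, -0.3]
gripper_width: 0.0499
[0.00244484 0.03781878]
t 13.2 pos [ 0.5261 -0.2     0.1146] shift [ 0.031  0.006 -0.011] turn [ 0.02 -0.03 -0.02] F [-0.8 -0.2 -0.3] w 0.0499 q [-0.43  0.55  1.64 -0.    0.95  1.07]
```

```bash
python3 -m pendant '[0.03,0.002,0,0,0,0,53, 0,0,0,0,0,0,53, 0.03,0.002,0,0,0,0,53, 0,0,0,0,0,0,53, 0.03,0.002,0,0,0,0,53, 0,0,0,0,0,0,53, 0.03,0.002,0,0,0,0,53, 0,0,0,0,0,0,53]'; python3 - <<'E'
from h import *
J=np.load('pics/J.npy')
s=get_state();print(tojig(J,s['tcp_pos']))
t=fromjig(J,(.004,.038)); todo(t[0],t[1],.114,94.33)
E
```

```text
t: 14.0
tcp_pos: [0.5275, -0.2002, 0.1145]
tool_rot: [1.141, 1.261, -1.166]
ft_force: [-0.8, -0.1, 1.0]
gripper_width: 0.0497
[0.00379982 0.03751277]
t 14.0 pos [ 0.5275 -0.2002  0.1145] shift [ 0.003  0.01  -0.01 ] turn [ 0.   -0.15 -0.02] F [-0.8 -0.1  1. ] w 0.0497 q [-0.42  0.56  1.63 -0.01  0.97  1.07]
```

```bash
python3 - <<'E'
from h import *
im,d=grab('top','top6'); crop(im,'top6',195,255,155,200,13)
E
```

```text
(no output)
```

View pics/top6.png

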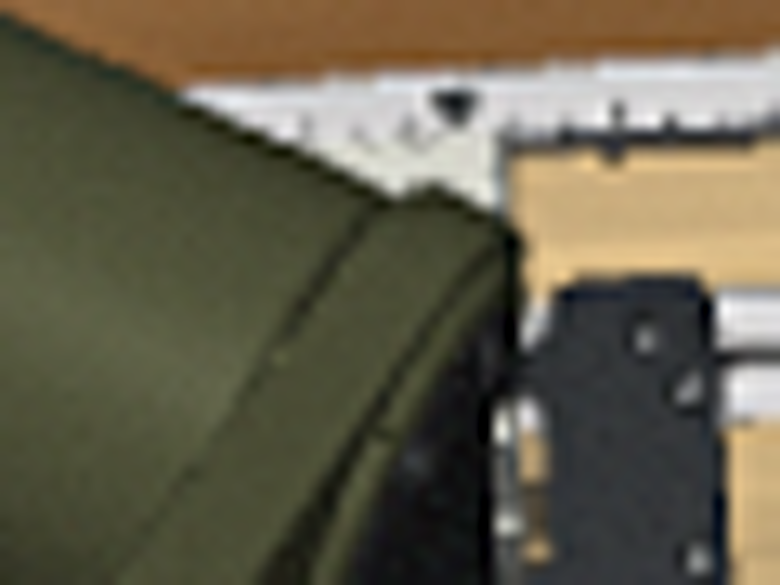

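```bash
python3 -m pendant '[-0.2,-0.015,0,0,-0.1,0,53, -0.3,-0.02,0,0,-0.05,0,53, 0,-0.1,0.6,0,0,0,47, 0,-0.2,0.6,0,0,0.9,47, 0,-0.2,0,0,0,1,47, 0.2,-0.2,0,0,0,1,47, 0.3,-0.3,0,0,0,1,47, 0.3,-0.2,0,0,0,1,47]'; python3 - <<'E'
from h import *
J=np.load('pics/J.npy')
e=ray('top',233.5,165,.034); y=tojig(J,e); print('right face',y)
t=fromjig(J,(.048,y[1]-.025)); print(t); todo(t[0],t[1],.114,4.33)
E
```

```text
t: 14.85
tcp_pos: [0.5449, -0.2628, 0.1779]
tool_rot: [0.615, 1.473, -0.608]
ft_force: [-0.2, 0.1, -0.3]
gripper_width: 0.0438
right face [ 0.09436439 -0.00932031]
[ 0.57697888 -0.2684906 ]
t 14.85 pos [ 0.5449 -0.2628  0.1779] shift [ 0.642 -0.115 -1.278] turn [-0.03  0.07  6.15] F [-0.2  0.1 -0.3] w 0.0438 q [-0.51  0.54  1.49  0.01  1.11  0.27]
```

```bash
python3 -m pendant '[0.2,-0.05,0,0,0.07,0.9,47, 0.2,-0.05,0,0,0,1,47, 0.2,0,0,0,0,1,47, 0,0,0,0,0,1,47, 0,0,0,0,0,1,47, 0,0,0,0,0,1,47, 0,0,0,0,0,0.2,47, 0,0,0,0,0,0,47]'; python3 - <<'E'
from h import *
todo(.577,-.2685,.114,4.33)
im,d=grab('top','top7'); crop(im,'top7',165,305,150,255,5.6)
E
```

```text
t: 15.65
tcp_pos: [0.5808, -0.2686, 0.1771]
tool_rot: [-0.085, 1.561, 0.088]
ft_force: [0.2, 0.2, -0.6]
gripper_width: 0.044
t 15.65 pos [ 0.5808 -0.2686  0.1771] shift [-0.076  0.002 -1.262] turn [-0.01  0.06 -0.25] F [ 0.2  0.2 -0.6] w 0.044 q [-0.49  0.61  1.37  0.01  1.15 -0.6 ]
```

View pics/top7.png

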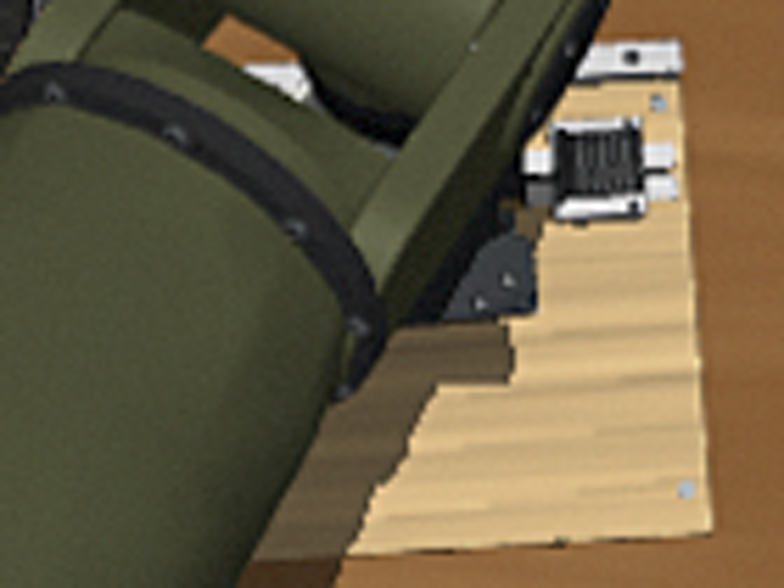

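The arm hides the carton here. The stop (595,170) is still where it was. Descending on the carton's right side.

```bash
python3 -m pendant '[-0.08,0,-0.2,0,0.06,-0.25,47, -0.05,0,-0.3,0,0.02,0,47, -0.05,0,-0.3,0,0.02,0,47, -0.02,0,-0.2,0,0.02,0,47, 0,0,-0.1,0,0,0,47, 0,0,0,0,0,0,47, 0,0,0,0,0,0,47, 0,0,0,0,0,0,47]'; python3 - <<'E'
from h import *
todo(.577,-.2685,.114,4.33)
E
```

```text
t: 16.5
tcp_pos: [0.571, -0.2684, 0.1181]
tool_rot: [-0.055, 1.578, 0.058]
ft_force: [0.3, -0.0, 0.1]
gripper_width: 0.044
t 16.5 pos [ 0.571  -0.2684  0.1181] shift [ 0.121 -0.002 -0.081] turn [-0.01 -0.05  0.03] F [ 0.3 -0.   0.1] w 0.044 q [-0.5   0.68  1.42 -0.    1.05 -0.57]
```

```bash
python3 -m pendant '[0.1,0,-0.07,0,-0.05,0,47, 0,0,0,0,0,0,47, -0.011,0.15,0,0,0,0,47, -0.011,0.15,0,0,0,0,47, -0.011,0.15,0,0,0,0,47, -0.011,0.15,0,0,0,0,47, -0.008,0.1,0,0,0,0,47, 0,0,0,0,0,0,47]'; python3 - <<'E'
from h import *
J=np.load('pics/J.npy')
s=get_state();print(tojig(J,s['tcp_pos']))
t=fromjig(J,(.048,.0145)); todo(t[0],t[1],.114,4.33)
im,d=grab('top','top8'); crop(im,'top8',165,305,150,255,5.6)
E
```

```text
t: 17.3
tcp_pos: [0.574, -0.2299, 0.1157]
tool_rot: [-0.056, 1.568, 0.057]
ft_force: [0.6, 0.1, -0.9]
gripper_width: 0.0444
[0.04795725 0.00442337]
t 17.3 pos [ 0.574  -0.2299  0.1157] shift [-0.014  0.201 -0.034] turn [-0.    0.01  0.02] F [ 0.6  0.1 -0.9] w 0.0444 q [-0.44  0.65  1.47  0.    1.02 -0.51]
```

View pics/top8.png

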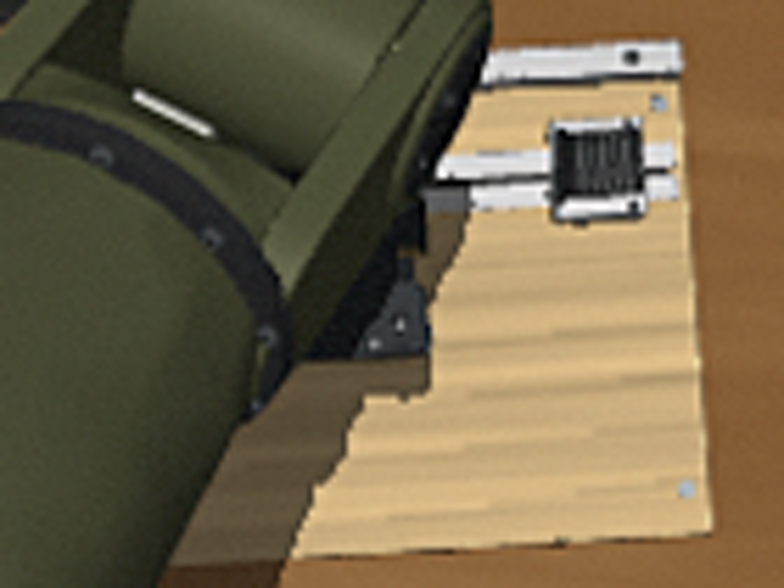

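```bash
python3 -m pendant '[-0.006,0.08,0,0,0,0,47, -0.005,0.06,0,0,0,0,47, -0.003,0.04,0,0,0,0,47, -0.002,0.03,0,0,0,0,47, 0,0.03,0,0,0,0,47, 0,0.03,0,0,0,0,47, 0,0,0,0,0,0,47, 0,0,0,0,0,0,47]'; python3 - <<'E'
from h import *
J=np.load('pics/J.npy')
s=get_state();print(tojig(J,s['tcp_pos']))
t=fromjig(J,(.048,.0145)); todo(t[0],t[1],.114,4.33)
E
```

```text
t: 18.15
tcp_pos: [0.5732, -0.2204, 0.1169]
tool_rot: [-0.063, 1.565, 0.05]
ft_force: [0.8, 0.4, 0.2]
gripper_width: 0.0442
[0.04790227 0.01393547]
t 18.15 pos [ 0.5732 -0.2204  0.1169] shift [ 0.001  0.011 -0.059] turn [0.06 0.04 0.03] F [0.8 0.4 0.2] w 0.0442 q [-0.43  0.64  1.49 -0.01  1.01 -0.49]
```

```bash
python3 -m pendant '[0,0.03,-0.02,0,0,0,47, 0,0,0,0,0,0,47, 0,0.03,0,0,0,0,47, 0,0,0,0,0,0,47, 0,0.03,0,0,0,0,47, 0,0,0,0,0,0,47, 0,0.03,0,0,0,0,47, 0,0,0,0,0,0,47]'; python3 - <<'E'
from h import *
J=np.load('pics/J.npy')
s=get_state();print(tojig(J,s['tcp_pos']),s['moment'].round(2))
t=fromjig(J,(.048,.0145)); todo(t[0],t[1],.114,4.33)
E
```

```text
t: 18.95
tcp_pos: [0.5733, -0.2191, 0.1174]
tool_rot: [-0.073, 1.562, 0.042]
ft_force: [-0.9, -2.8, -0.8]
gripper_width: 0.0441
[0.04809126 0.01520501] [-0.37  0.01  0.04]
t 18.95 pos [ 0.5733 -0.2191  0.1174] shift [-0.001 -0.014 -0.068] turn [0.14 0.06 0.02] F [-0.9 -2.8 -0.8] w 0.0441 q [-0.42  0.64  1.49 -0.02  1.   -0.49]
```

```bash
python3 -m pendant '[0,-0.3,0,0.1,0.06,0,47, 0,-0.2,0.3,0,0,0,20, 0,-0.2,0.8,0,0,0,0, -0.5,-0.6,0.4,0,0,0,0, -0.8,-0.8,0.2,0,0,0,0, -0.8,-0.8,0,0,0,0,0, -0.6,-0.6,0,0,0,0,0, 0,0,0,0,0,0,0]'; python3 - <<'E'
from h import *
J=np.load('pics/J.npy')
t=fromjig(J,(.054,-.103)); todo(t[0],t[1],.16,4.33)
im,d=grab('top','top9'); crop(im,'top9',165,305,150,255,5.6); crop(im,'top9b',172,242,155,208,11)
E
```

```text
t: 19.75
tcp_pos: [0.4426, -0.3856, 0.2026]
tool_rot: [-0.06, 1.572, 0.062]
ft_force: [-0.0, 0.5, 0.4]
gripper_width: 0.0003
t 19.75 pos [ 0.4426 -0.3856  0.2026] shift [ 2.911  0.982 -0.852] turn [-0.01 -0.01 -0.02] F [-0.   0.5  0.4] w 0.0003 q [-0.78  0.48  1.52 -0.    1.15 -0.86]
```

View pics/top9.png

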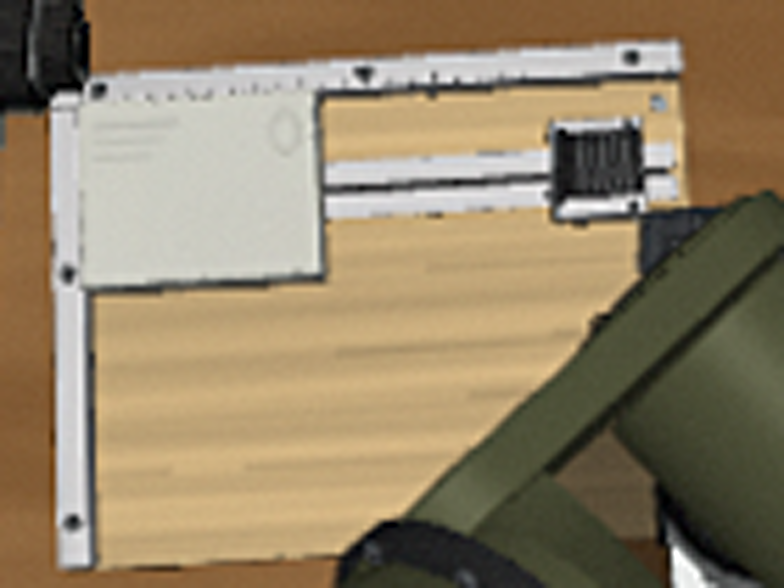

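View pics/top9b.png

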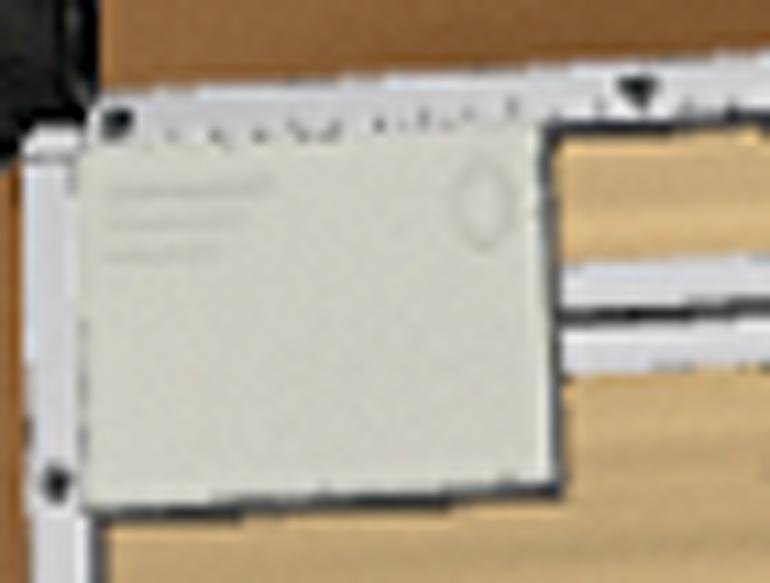

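```bash
python3 - <<'E'
from h import *
def c(q,o,s=11): return np.array([o[0]+(q[0]+.5)/s-.5,o[1]+(q[1]+.5)/s-.5])
J=np.load('pics/J.npy'); o=(172,155)
C,r=fit('top',[(42,53,34),(42,-53,34),(-42,-53,34),(-42,53,34)],[c((80,148),o),c((547,125),o),c((560,488),o),c((92,512),o)],0,[.57,-.16,0])
print(tojig(J,C)*1000,np.degrees(C[2]-J[2]),r.round(2).tolist())
# predicted pixels for seated
for q in[(96,128.5),(96,22.5),(12,22.5),(12,128.5)]:
    w=fromjig(J,np.array(q)/1000); u=proj('top',[*w,.034]); print(((u-np.array(o)+.5)*11-.5).round(0))
E
```

```text
[52.39922659 74.1824539 ] -0.09085494119161203 [[0.18, 0.04], [0.07, -0.2], [0.11, -0.01], [-0.36, 0.16]]
[ 76. 142.]
[541. 116.]
[555. 481.]
[ 82. 507.]
```

Visually the carton is flush at both fences (corners 80,148 / 547,125 / 560,488 / 92,512 in the enlarged crop), but the fit can't settle the last 1–2 mm. I'll confirm by touch with one more +x nudge.

```bash
python3 -c "
from h import *
J=np.load('pics/J.npy'); t=fromjig(J,(-.03,.07)); print(t); todo(t[0],t[1],.114,4.33)"
python3 -m pendant '[0.1,0.6,0,0,0,0,0, 0.1,0.9,0,0,0,0,0, 0.2,0.9,0,0,0,0,0, 0.2,0.9,-0.2,0,0,0,0, 0.3,0.6,-0.4,0,0,0,0, 0.2,0.3,-0.4,0,0,0,0, 0,0,-0.3,0,0,0,0, 0,0,0,0,0,0,0]'; python3 -c "
from h import *
J=np.load('pics/J.npy'); t=fromjig(J,(-.03,.07)); print(t); todo(t[0],t[1],.114,4.33)"
```

```text
[ 0.49131887 -0.17036267]
t 19.8 pos [ 0.444  -0.3842  0.2025] shift [ 0.947  4.277 -1.77 ] turn [-0.01 -0.01 -0.02] F [ 0.7  0.9 -1.1] w 0.0006 q [-0.78  0.48  1.52  0.    1.15 -0.85]
t: 20.6
tcp_pos: [0.5039, -0.1556, 0.1349]
tool_rot: [-0.062, 1.569, 0.072]
ft_force: [-0.6, -1.0, 0.3]
gripper_width: 0.0005
[ 0.49131887 -0.17036267]
t 20.6 pos [ 0.5039 -0.1556  0.1349] shift [-0.251 -0.296 -0.418] turn [-0.05  0.   -0.07] F [-0.6 -1.   0.3] w 0.0005 q [-0.37  0.46  1.74  0.01  0.95 -0.46]
```

```bash
python3 -m pendant '[-0.25,-0.28,0,-0.05,0,-0.07,0, 0,0,0,0,0,0,0, 0,0,-0.25,0,0,0,0, 0,0,-0.14,0,0,0,0, 0,0,0,0,0,0,0, 0.1,0.008,0,0,0,0,0, 0.15,0.011,0,0,0,0,0, 0.1,0.008,0,0,0,0,0]'; python3 -c "
from h import *
J=np.load('pics/J.npy'); print(tojig(J,get_state()['tcp_pos'])); t=fromjig(J,(-.0005,.07)); todo(t[0],t[1],.114,4.33)"
```

```text
t: 21.4
tcp_pos: [0.5101, -0.1688, 0.1161]
tool_rot: [-0.059, 1.567, 0.057]
ft_force: [0.4, -0.3, -0.1]
gripper_width: 0.0002
[-0.01117318  0.0701433 ]
t 21.4 pos [ 0.5101 -0.1688  0.1161] shift [ 0.213  0.013 -0.041] turn [0.01 0.02 0.01] F [ 0.4 -0.3 -0.1] w 0.0002 q [-0.39  0.5   1.72 -0.    0.92 -0.46]
```

```bash
python3 -m pendant '[0.08,0.006,0,0,0,0,0, 0.06,0.004,0,0,0,0,0, 0.04,0.003,0,0,0,0,0, 0.03,0.002,0,0,0,0,0, 0.03,0.002,0,0,0,0,0, 0.03,0.002,0,0,0,0,0, 0.03,0.002,0,0,0,0,0, 0,0,0,0,0,0,0]'; python3 -c "
from h import *
J=np.load('pics/J.npy'); print(tojig(J,get_state()['tcp_pos'])); t=fromjig(J,(-.0005,.07)); todo(t[0],t[1],.114,4.33)"
```

```text
t: 22.2
tcp_pos: [0.5215, -0.168, 0.1162]
tool_rot: [-0.059, 1.586, 0.06]
ft_force: [-0.2, -0.2, 1.0]
gripper_width: 0.0006
[0.00031347 0.07002337]
t 22.2 pos [ 0.5215 -0.168   0.1162] shift [-0.016 -0.002 -0.044] turn [-0.   -0.11  0.  ] F [-0.2 -0.2  1. ] w 0.0006 q [-0.38  0.53  1.68 -0.01  0.95 -0.45]
```

```bash
python3 -m pendant '[0.04,0.003,0,0,0,0,0, 0,0,0,0,0,0,0, 0.04,0.003,0,0,0,0,0, 0,0,0,0,0,0,0, 0.04,0.003,0,0,0,0,0, 0,0,0,0,0,0,0, 0.04,0.003,0,0,0,0,0, 0.03,0,0,0,0,0,0]'; python3 -c "
from h import *
J=np.load('pics/J.npy'); print(tojig(J,get_state()['tcp_pos']),get_state()['moment']); t=fromjig(J,(-.0005,.07)); todo(t[0],t[1],.114,4.33)"
```

```text
t: 23.0
tcp_pos: [0.5241, -0.1682, 0.1159]
tool_rot: [-0.057, 1.612, 0.063]
ft_force: [-17.8, -0.6, 13.4]
gripper_width: 0.0004
[0.00289439 0.06965846] [-7.77577752e-02  3.25905711e+00  4.52770932e-04]
t 23.0 pos [ 0.5241 -0.1682  0.1159] shift [-0.068  0.002 -0.038] turn [-0.02 -0.3  -0.  ] F [-17.8  -0.6  13.4] w 0.0004 q [-0.37  0.54  1.66 -0.02  0.98 -0.44]
```

```bash
python3 -m pendant '[-0.2,-0.015,0,0,-0.15,0,0, -0.3,-0.02,0.2,0,-0.15,0,0, 0,-0.3,0.6,0,0,0,0, 0.2,-0.8,0.5,0,0,0,0, 0.6,-0.8,0,0,0,0,0, 0.7,-0.3,0,0,0,0,0, 0.2,0,-0.1,0,0,0,0, 0,0,0,0,0,0,0]'; python3 -c "
from h import *
J=np.load('pics/J.npy'); t=fromjig(J,(.054,-.01)); todo(t[0],t[1],.114,4.33)"
```

```text
t: 23.8
tcp_pos: [0.5876, -0.2841, 0.1794]
tool_rot: [-0.06, 1.562, 0.061]
ft_force: [-0.3, -0.2, -0.0]
gripper_width: 0.0004
t 23.8 pos [ 0.5876 -0.2841  0.1794] shift [-0.129  0.806 -1.308] turn [-0.    0.06 -0.01] F [-0.3 -0.2 -0. ] w 0.0004 q [-0.51  0.64  1.33  0.    1.17 -0.59]
```

```bash
python3 -m pendant '[-0.1,0.3,0,0,0.06,0,0, 0,0.3,-0.2,0,0,0,0, -0.02,0.1,-0.4,0,0.02,0,0, -0.02,0,-0.4,0,0.02,0,0, 0,0,-0.25,0,0,0,0, 0,0,0,0,0,0,0, 0,0,0,0,0,0,0, 0,0,0,0,0,0,0]'; python3 -c "
from h import *
J=np.load('pics/J.npy'); print(tojig(J,get_state()['tcp_pos'])); t=fromjig(J,(.054,.0145)); todo(t[0],t[1],.114,4.33)"
```

```text
t: 24.6
tcp_pos: [0.5795, -0.2439, 0.1144]
tool_rot: [-0.062, 1.573, 0.063]
ft_force: [-0.0, 0.2, -0.2]
gripper_width: 0.0002
[ 0.05236543 -0.00999741]
t 24.6 pos [ 0.5795 -0.2439  0.1144] shift [-0.004  0.491 -0.008] turn [-0.   -0.02 -0.03] F [-0.   0.2 -0.2] w 0.0002 q [-0.46  0.67  1.43 -0.    1.04 -0.54]
```

```bash
python3 -m pendant '[-0.01,0.15,0,0,0,0,0, -0.01,0.15,0,0,0,0,0, -0.008,0.1,0,0,0,0,0, -0.003,0.05,0,0,0,0,0, -0.003,0.05,0,0,0,0,0, -0.003,0.05,0,0,0,0,0, -0.003,0.05,0,0,0,0,0, 0,0.04,0,0,0,0,0]'; python3 -c "
from h import *
J=np.load('pics/J.npy'); print(tojig(J,get_state()['tcp_pos'])); t=fromjig(J,(.054,.0145)); todo(t[0],t[1],.114,4.33)"
```

```text
t: 25.4
tcp_pos: [0.5779, -0.2184, 0.1191]
tool_rot: [-0.076, 1.565, 0.046]
ft_force: [0.3, -12.3, -1.6]
gripper_width: 0.0008
[0.05268703 0.01557967]
t 25.4 pos [ 0.5779 -0.2184  0.1191] shift [ 0.028 -0.02  -0.101] turn [ 0.13  0.04 -0.02] F [  0.3 -12.3  -1.6] w 0.0008 q [-0.42  0.64  1.48 -0.02  1.01 -0.49]
```

```bash
python3 -m pendant '[0.01,-0.2,0,0.1,0.04,0,0, 0.02,-0.3,0.3,0,0,0,0, 0,-0.2,0.7,0,0,0,0, 0.05,-0.6,0.1,0,0,0,0, 0.05,-0.7,0,0,0,0,0, 0.03,-0.4,0,0,0,0,0, 0,0,0,0,0,0,0, 0,0,0,0,0,0,0]'; python3 - <<'E'
from h import *
J=np.load('pics/J.npy'); print(tojig(J,get_state()['tcp_pos'])); t=fromjig(J,(.054,-.1)); todo(t[0],t[1],.133,4.33)
im,d=grab('top','top10'); crop(im,'top10',165,305,150,255,5.6)
E
```

```text
t: 26.2
tcp_pos: [0.5855, -0.344, 0.177]
tool_rot: [-0.062, 1.57, 0.063]
ft_force: [0.7, 0.7, 0.2]
gripper_width: 0.0004
[ 0.05075396 -0.11022425]
t 26.2 pos [ 0.5855 -0.344   0.177 ] shift [ 0.049  0.209 -0.881] turn [-0.01 -0.   -0.03] F [0.7 0.7 0.2] w 0.0004 q [-0.59  0.7   1.23  0.    1.21 -0.67]
```

View pics/top10.png

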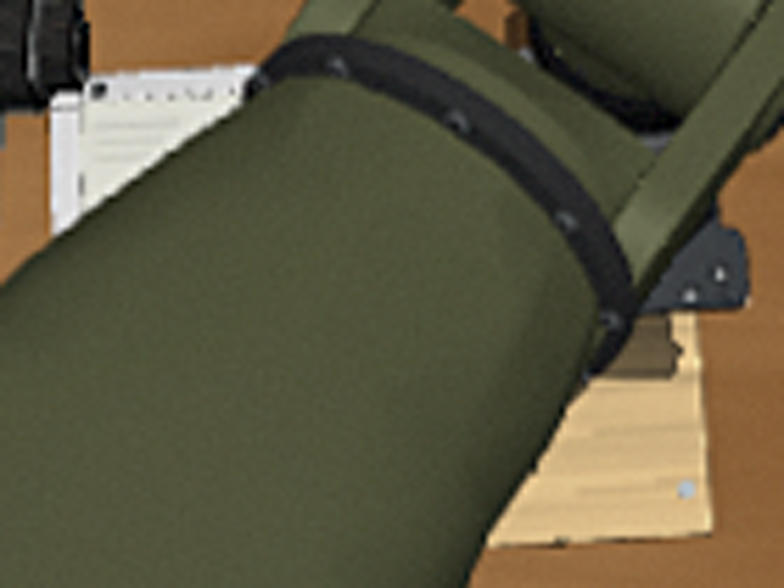

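The arm covers the stop, but the carton's far-left part is still tight in the corner. Positioning over the tab from the measured pose.

```bash
python3 -m pendant '[0.05,0.18,-0.2,0,0,0,0, 0,0,-0.25,0,0,0,0, 0,0,-0.2,0,0,0,0, 0,0,0,0,0,0,0, 0,0,0,0,0,0,0, 0,0,0,0,0,0,0, 0,0,0,0,0,0,0, 0,0,0,0,0,0,0]'; python3 - <<'E'
from h import *
J=np.load('pics/J.npy'); print(tojig(J,get_state()['tcp_pos'])); t=fromjig(J,(.0535,-.101)); todo(t[0],t[1],.133,4.33)
E
```

```text
t: 27.05
tcp_pos: [0.5885, -0.3308, 0.1412]
tool_rot: [-0.064, 1.571, 0.067]
ft_force: [-0.1, -0.2, 0.3]
gripper_width: 0.0006
[ 0.05482816 -0.09734085]
t 27.05 pos [ 0.5885 -0.3308  0.1412] shift [-0.021 -0.075 -0.165] turn [-0.01 -0.01 -0.05] F [-0.1 -0.2  0.3] w 0.0006 q [-0.57  0.73  1.26  0.    1.15 -0.65]
```

```bash
python3 -m pendant '[-0.02,-0.085,0,0,0,-0.05,0, 0,0,0,0,0,0,0, 0,0,-0.08,0,0,0,0, 0,0,-0.06,0,0,0,0, 0,0,-0.04,0,0,0,0, 0,0,-0.03,0,0,0,0, 0,0,0,0,0,0,0, 0,0,0,0,0,0,0]'; python3 - <<'E'
from h import *
J=np.load('pics/J.npy'); print(tojig(J,get_state()['tcp_pos'])); t=fromjig(J,(.0535,-.101)); todo(t[0],t[1],.128,4.33)
E
```

```text
t: 27.85
tcp_pos: [0.5876, -0.3356, 0.1314]
tool_rot: [-0.058, 1.57, 0.06]
ft_force: [-3.7, 0.1, 5.5]
gripper_width: 0.0006
[ 0.053556   -0.10203776]
t 27.85 pos [ 0.5876 -0.3356  0.1314] shift [-0.003  0.021 -0.069] turn [-0.01 -0.    0.  ] F [-3.7  0.1  5.5] w 0.0006 q [-0.57  0.75  1.26  0.    1.13 -0.65]
```

```bash
python3 -m pendant '[0,0,-0.04,0,0,0,0, 0,0,-0.04,0,0,0,0, 0,0,-0.04,0,0,0,0, 0,0,0,0,0,0,0, 0,0,0,0,0,0,0, 0,0,0,0,0,0,0, 0,0,0,0,0,0,0, 0,0,0,0,0,0,0]'; python3 - <<'E'
from h import *
J=np.load('pics/J.npy'); print(tojig(J,get_state()['tcp_pos'])); t=fromjig(J,(.0535,.0035)); todo(t[0],t[1],.128,4.33)
E
```

```text
t: 28.65
tcp_pos: [0.5877, -0.337, 0.1309]
tool_rot: [-0.061, 1.568, 0.057]
ft_force: [-1.5, 1.2, 5.2]
gripper_width: 0.0009
[ 0.05351129 -0.10346199]
t 28.65 pos [ 0.5877 -0.337   0.1309] shift [-0.162  2.133 -0.059] turn [0.02 0.02 0.  ] F [-1.5  1.2  5.2] w 0.0009 q [-0.57  0.75  1.26 -0.    1.13 -0.65]
```

```bash
python3 -m pendant '[0,0,-0.08,0,0,0,0, 0,0.02,-0.08,0,0,0,0, 0,0.02,-0.08,0,0,0,0, 0,0.02,-0.08,0,0,0,0, 0,0.02,-0.08,0,0,0,0, 0,0.02,-0.08,0,0,0,0, 0,0.02,-0.08,0,0,0,0, 0,0.02,-0.08,0,0,0,0]'; python3 - <<'E'
from h import *
J=np.load('pics/J.npy'); print(tojig(J,get_state()['tcp_pos'])); t=fromjig(J,(.0535,.0035)); todo(t[0],t[1],.128,4.33)
E
```

```text
t: 29.45
tcp_pos: [0.5875, -0.341, 0.1279]
tool_rot: [-0.08, 1.556, 0.033]
ft_force: [-16.6, -0.3, 32.8]
gripper_width: 0.0003
[ 0.05298763 -0.10744961]
t 29.45 pos [ 0.5875 -0.341   0.1279] shift [-0.157  2.213  0.003] turn [0.21 0.11 0.02] F [-16.6  -0.3  32.8] w 0.0003 q [-0.58  0.75  1.27 -0.02  1.09 -0.64]
```

```bash
python3 -m pendant '[0.01,0.06,0.02,0.1,0.05,0,0, 0,0.08,-0.01,0.05,0.03,0,0, 0,0.08,-0.02,0.03,0.02,0,0, 0,0.08,-0.02,0,0,0,0, 0,0.08,-0.02,0,0,0,0, 0,0.08,-0.02,0,0,0,0, 0,0.08,-0.02,0,0,0,0, 0,0.08,-0.02,0,0,0,0]'; python3 - <<'E'
from h import *
J=np.load('pics/J.npy'); print(tojig(J,get_state()['tcp_pos'])); t=fromjig(J,(.0535,.0035)); todo(t[0],t[1],.128,4.33)
E
```

```text
t: 30.25
tcp_pos: [0.5874, -0.3131, 0.1283]
tool_rot: [-0.065, 1.566, 0.045]
ft_force: [-7.7, -1.8, 12.6]
gripper_width: 0.0003
[ 0.05498179 -0.07963399]
t 30.25 pos [ 0.5874 -0.3131  0.1283] shift [-0.155  1.656 -0.006] turn [0.09 0.03 0.04] F [-7.7 -1.8 12.6] w 0.0003 q [-0.54  0.72  1.31 -0.01  1.1  -0.61]
```

```bash
python3 -m pendant '[-0.02,0.12,-0.01,0.04,0.02,0,0, -0.015,0.13,-0.015,0.02,0.01,0,0, -0.01,0.13,-0.015,0.01,0,0,0, -0.01,0.13,-0.015,0.01,0,0,0, -0.01,0.13,-0.015,0.01,0,0,0, -0.01,0.13,-0.015,0.01,0,0,0, -0.01,0.13,-0.015,0.01,0,0,0, -0.01,0.08,-0.015,0.01,0,0,0]'; python3 - <<'E'
from h import *
J=np.load('pics/J.npy'); print(tojig(J,get_state()['tcp_pos'])); t=fromjig(J,(.0535,.0065)); todo(t[0],t[1],.128,4.33)
E
```

```text
t: 31.05
tcp_pos: [0.5832, -0.2653, 0.1284]
tool_rot: [-0.057, 1.563, 0.052]
ft_force: [-3.1, -0.6, 8.0]
gripper_width: 0.0006
[ 0.0544453  -0.03162322]
t 31.05 pos [ 0.5832 -0.2653  0.1284] shift [-0.076  0.759 -0.008] turn [0.02 0.05 0.04] F [-3.1 -0.6  8. ] w 0.0006 q [-0.48  0.68  1.4   0.    1.06 -0.55]
```

```bash
python3 -m pendant '[-0.015,0.1,-0.015,0.01,0.02,0,0, -0.01,0.1,-0.015,0.01,0.01,0,0, -0.01,0.1,-0.015,0.01,0.01,0,0, -0.01,0.1,-0.015,0.01,0,0,0, -0.01,0.08,-0.015,0.01,0,0,0, -0.005,0.05,-0.015,0.01,0,0,0, -0.003,0.04,-0.015,0,0,0,0, -0.003,0.03,-0.015,0,0,0,0]'; python3 - <<'E'
from h import *
J=np.load('pics/J.npy'); print(tojig(J,get_state()['tcp_pos'])); t=fromjig(J,(.0535,.0065)); todo(t[0],t[1],.128,4.33)
E
```

```text
t: 31.85
tcp_pos: [0.5809, -0.2364, 0.1284]
tool_rot: [-0.056, 1.562, 0.053]
ft_force: [-4.9, -1.3, 9.5]
gripper_width: 0.0005
[ 0.05429606 -0.00258962]
t 31.85 pos [ 0.5809 -0.2364  0.1284] shift [-0.03   0.18  -0.008] turn [0.01 0.06 0.04] F [-4.9 -1.3  9.5] w 0.0005 q [-0.45  0.65  1.44  0.    1.04 -0.52]
```

```bash
python3 -m pendant '[-0.003,0.03,-0.015,0.01,0.02,0,0, -0.003,0.03,-0.015,0,0.01,0,0, -0.003,0.03,-0.015,0,0,0,0, -0.003,0.03,-0.015,0,0,0,0, -0.002,0.025,-0.015,0,0,0,0, -0.002,0.025,-0.015,0,0,0,0, -0.002,0.02,-0.015,0,0,0,0, -0.002,0.02,-0.015,0,0,0,0]'; python3 - <<'E'
from h import *
J=np.load('pics/J.npy'); print(tojig(J,get_state()['tcp_pos'])); t=fromjig(J,(.0535,.0065)); todo(t[0],t[1],.128,4.33)
E
```

```text
t: 32.65
tcp_pos: [0.581, -0.2296, 0.1284]
tool_rot: [-0.063, 1.559, 0.046]
ft_force: [-3.1, -4.2, 7.3]
gripper_width: 0.0002
[0.05493593 0.0041844 ]
t 32.65 pos [ 0.581  -0.2296  0.1284] shift [-0.032  0.044 -0.008] turn [0.08 0.08 0.05] F [-3.1 -4.2  7.3] w 0.0002 q [-0.43  0.64  1.45 -0.01  1.03 -0.5 ]
```

```bash
python3 -m pendant '[-0.002,0.02,-0.015,0,0.01,0,0, -0.002,0.02,-0.015,0,0.01,0,0, -0.002,0.02,-0.015,0,0,0,0, -0.002,0.02,-0.015,0,0,0,0, -0.002,0.02,-0.015,0,0,0,0, -0.002,0.02,-0.015,0,0,0,0, -0.002,0.02,-0.015,0,0,0,0, -0.002,0.02,-0.015,0,0,0,0]'; python3 - <<'E'
from h import *
J=np.load('pics/J.npy'); print(tojig(J,get_state()['tcp_pos'])); t=fromjig(J,(.0535,.0065)); todo(t[0],t[1],.128,4.33)
E
```

```text
t: 33.45
tcp_pos: [0.5814, -0.2268, 0.1284]
tool_rot: [-0.072, 1.553, 0.035]
ft_force: [-2.6, -4.0, 7.2]
gripper_width: 0.0009
[0.05556077 0.00694272]
t 33.45 pos [ 0.5814 -0.2268  0.1284] shift [-0.04  -0.012 -0.008] turn [0.16 0.13 0.05] F [-2.6 -4.   7.2] w 0.0009 q [-0.43  0.64  1.46 -0.02  1.02 -0.49]
```

```bash
python3 -m pendant '[0,0.02,-0.015,0.05,0.03,0,0, 0,0.02,-0.015,0.05,0.03,0,0, 0,0.02,-0.015,0.04,0.02,0,0, 0,0.02,-0.015,0.04,0.02,0,0, 0,0.02,-0.015,0.04,0,0,0, 0,0.02,-0.015,0.04,0,0,0, 0,0.02,-0.015,0.03,0,0,0, 0,0.02,-0.015,0.03,0,0,0]'; python3 - <<'E'
from h import *
J=np.load('pics/J.npy'); print(tojig(J,get_state()['tcp_pos'])); t=fromjig(J,(.0535,.0065)); todo(t[0],t[1],.128,4.33)
E
```

```text
t: 34.25
tcp_pos: [0.5821, -0.2281, 0.1284]
tool_rot: [-0.05, 1.557, 0.055]
ft_force: [-4.5, -7.7, 8.0]
gripper_width: 0.0006
[0.05612267 0.0055242 ]
t 34.25 pos [ 0.5821 -0.2281  0.1284] shift [-0.054  0.015 -0.008] turn [-0.03  0.1   0.06] F [-4.5 -7.7  8. ] w 0.0006 q [-0.43  0.64  1.45  0.01  1.04 -0.51]
```

```bash
python3 -m pendant '[0,0.01,-0.01,0,0,0,0, 0,0.005,-0.01,0,0,0,0, 0,0.005,0.03,0,0,0,0, 0,0,0.1,0,0,0,0, 0,0,0.2,0,0,0,0, 0,-0.1,0.3,0,0,0,0, 0,0,0.6,0,0,0,0, 0,0,0.6,0,0,0,0]'; python3 -c "
from h import *
todo(.442,-.386,.2,4.33)"
```

```text
t: 35.05
tcp_pos: [0.5806, -0.2323, 0.2201]
tool_rot: [-0.048, 1.562, 0.056]
ft_force: [0.3, 0.2, -0.3]
gripper_width: 0.0003
t 35.05 pos [ 0.5806 -0.2323  0.2201] shift [-2.773 -3.073 -0.401] turn [-0.04  0.06  0.07] F [ 0.3  0.2 -0.3] w 0.0003 q [-0.44  0.54  1.38  0.01  1.22 -0.51]
```

```bash
python3 -m pendant '[-0.2,-0.3,0.2,0,0,0,0, -0.6,-0.7,0,0,0,0,0, -0.8,-0.8,0,0,0,0,0, -0.8,-0.8,0,0,0,0,0, -0.6,-0.7,0,0,0,0,0, -0.4,-0.4,0,0,0,0,0, 0,0,0,0,0,0,0, 0,0,0,0,0,0,0]'; python3 - <<'E'
from h import *
im,d=grab('top','top11'); crop(im,'top11',165,305,150,255,5.6); crop(im,'top11b',175,245,155,208,11)
im,d=grab('scene','scene11'); crop(im,'scene11',130,330,130,280,4)
E
```

```text
t: 35.85
tcp_pos: [0.4089, -0.4158, 0.2326]
tool_rot: [-0.049, 1.558, 0.055]
ft_force: [0.3, -0.5, 0.5]
gripper_width: 0.0005
```

View pics/top11.png

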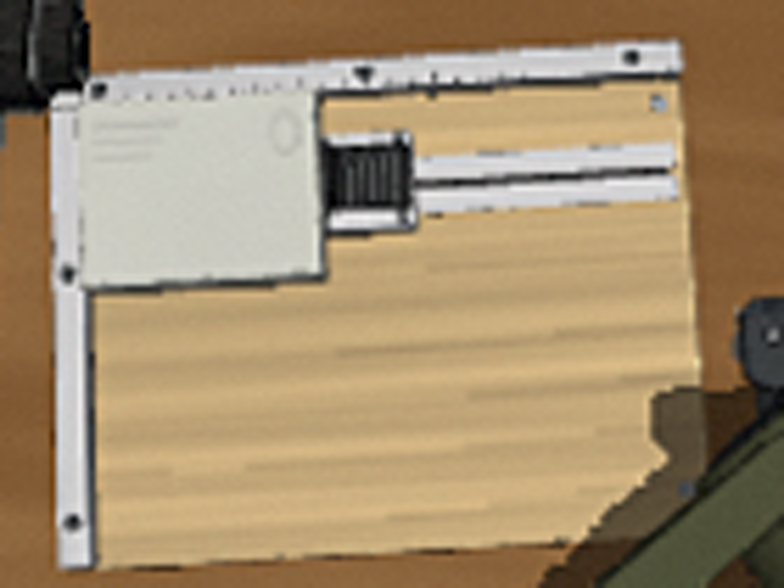

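View pics/top11b.png

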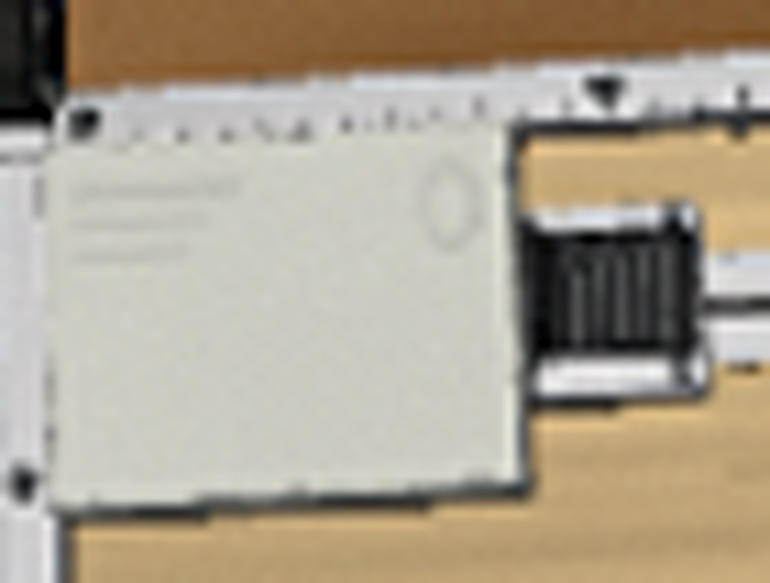

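View pics/scene11.png

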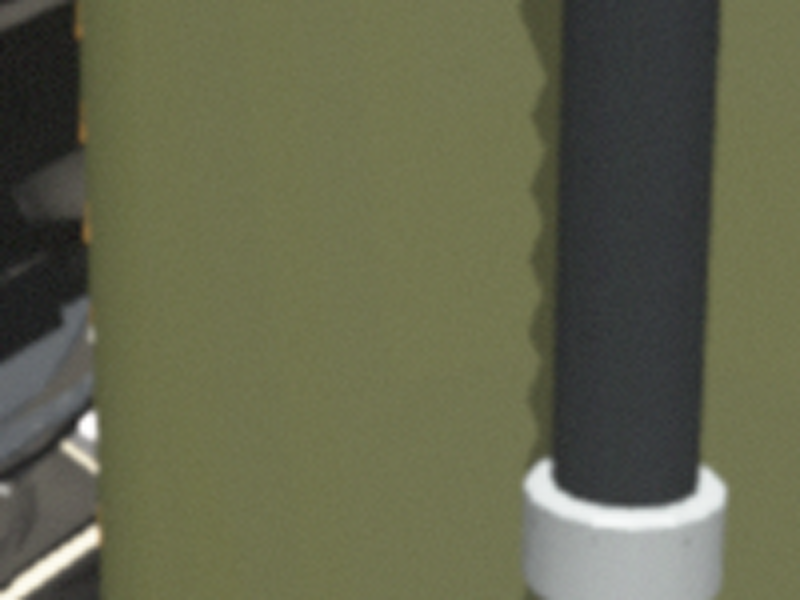

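```bash
python3 - <<'E'
from h import *
def c(q,o=(175,155),s=11): return np.array([o[0]+(q[0]+.5)/s-.5,o[1]+(q[1]+.5)/s-.5])
J=np.load('pics/J.npy')
for q,z in [((515,215),.034),((521,380),.034),((525,212),.029),((533,390),.029),((700,205),.029),((708,390),.029)]:
    print(q,(tojig(J,ray('top',*c(q),z))*1000).round(1))
z=np.load('pics/top11.npz')['im'];z0=np.load('pics/top9.npz')['im']
for r in (168,175,180,188): print(r,z[r,216:245].mean(1).astype(int) if 0 else z[r,218:232].mean(1).round().astype(int), z0[r,218:232].mean(1).round().astype(int))
d=np.load('pics/top11.npz')['d']; K,o,M=cam('top')
v,u=np.mgrid[:384,:512]
P=(np.stack([(u-K[0,2])/K[0,0],(v-K[1,2])/K[1,1],np.ones_like(u)],-1)*d[...,None])@M.T+o
print('tab z',np.sort(P[176:186,226:236,2].ravel())[::12].round(4),'board',np.median(P[210:230,220:250,2]),'carton',np.median(P[175:190,190:215,2]))
d0=np.load('pics/top9.npz')['d']
P0=(np.stack([(u-K[0,2])/K[0,0],(v-K[1,2])/K[1,1],np.ones_like(u)],-1)*d0[...,None])@M.T+o
print('tab0 z',np.median(P0[174:186,266:277,2]),'now',np.median(P[176:187,227:237,2]))
E
```

```text
(515, 215) [72.9 21.9]
(521, 380) [34.9 21.9]
(525, 212) [74.6 20.1]
(533, 390) [33.4 19.8]
(700, 205) [ 73.9 -19.8]
(708, 390) [ 31.1 -19.6]
168 [201 203 213 102  78 171 183 179 177 179 178 174 177 176] [201 205 208 100  79 171 184 178 179 178 178 178 179 178]
175 [184 201 212 125  50  85 185 201 196 195 196 199 197 150] [188 203 214 125 113 174 180 179 176 176 177 177 177 176]
180 [201 204 211 153  68  37  15  29  34  81  45  76  40  75] [201 204 211 154  96 204 218 214 210 211 210 211 210 211]
188 [200 200 206 194 110  63 174 185 221 224 228 228 232 226] [199 202 206 201  89 175 207 206 201 202 200 199 202 173]
tab z [0.0329 0.0352 0.0356 0.0361 0.0364 0.0371 0.0377 0.0381 0.0396] board 0.010602324115603246 carton 0.034834905658417736
tab0 z 0.03662220107144776 now 0.03654865461750917
```

```bash
python3 -m pendant '[0,-0.6,0.6,0,0,0,0, -0.2,-0.8,0.8,0,0,0,0, -0.2,-1,0.8,0,0,0,0, -0.2,-1,0.5,0,0,0,0, 0,0,0,0,0,0,0, 0,0,0,0,0,0,0, 0,0,0,0,0,0,0, 0,0,0,0,0,0,0]'; python3 - <<'E'
from h import *
im,d=grab('top','top12'); crop(im,'top12',150,400,140,300,3.2); crop(im,'top12b',215,250,165,190,22)
E
```

```text
t: 36.75
tcp_pos: [0.3889, -0.5627, 0.355]
tool_rot: [-0.057, 1.561, 0.072]
ft_force: [0.2, 0.8, -0.2]
gripper_width: 0.0005
```

View pics/top12.png

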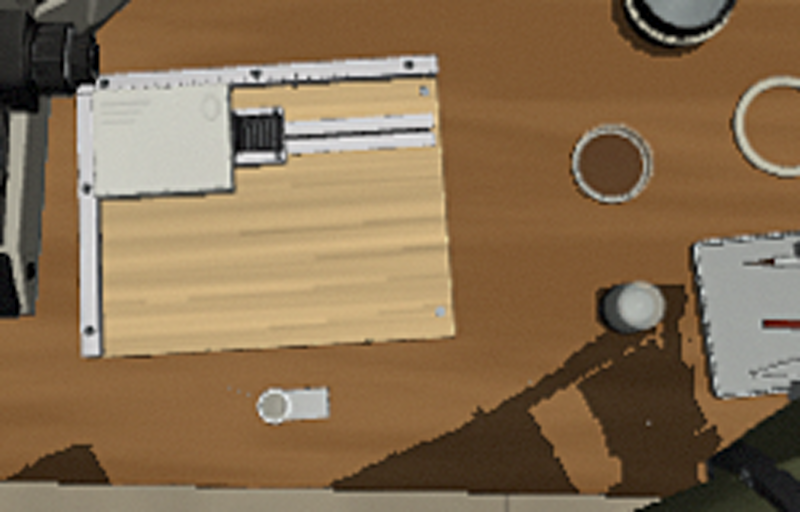

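View pics/top12b.png

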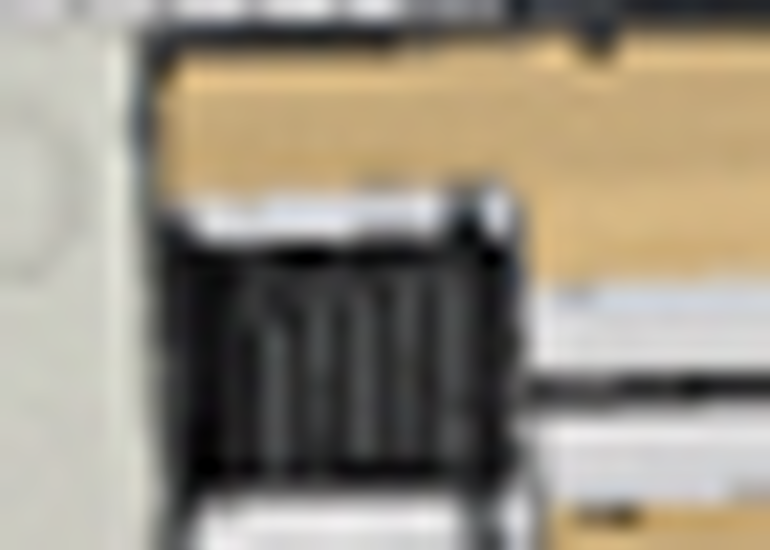

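The carton sits tight in the corner (95–232, 85–195), and no board or rail shows between the stop (235–285, 110–165) and the carton. The loupe lies upright on the desk (290,405), the can and dish are where they started, and the arm is clear. Handing in.

```bash
python3 -c "
from station import *
print(close_job())"
```

```text
the job is handed in; nothing more can be done
None
```

I handed the job in at about 36.8 s of the 64 s allowed.

**What I did, in order:**
1. I lifted the loupe off the board and set it upright on the bare desk in front of the near edge.
2. I pushed the carton with the fingertips, first to the far fence and then to the left one, without lifting it. Firm nudges met about 18 N of resistance at the far fence and 12 N at the left fence, so I take it as seated.
3. I held the lock tab down and slid the stop along until it was blocked at about 8 N. Then I let the tab rise and moved the arm clear.

**Last checks:**
- **Tab:** its top measures 36.5 mm above the desk, the same as before I pressed it, so it is back up.
- **Loupe and other things:** the loupe lies upright on the desk. By eye, the can and dish are where they started.
- **Carton and stop:** by camera, the carton is square to within 0.1°. Its centre measures 1.3 to 1.6 mm short of the seated position on both axes. Reading the edges directly leaves a possible gap of up to about 1 mm between stop and carton. A pixel covers about 2.3 mm, so I relied on the forces felt while pushing instead.
- **Scene camera:** the arm blocked its view, so it could not be used as a second check.

While first pressing the tab I briefly pushed down with about 33 N, more than needed. That was with the fingertips and under the 40 N limit.

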